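# Lever a crept centrifuge back onto its pad

### The arm

A 6-joint arm with a two-finger parallel gripper is mounted at the origin on a cart in front of the work surface, level with it; the furniture and walls round the work are solid. World frame = base frame: x ahead of the robot, y to its left, z up, the work surface at z = 0. Lengths are in m, angles in rad, forces in N, time in s.
With the tool pointing down it reaches from about 0.275 to 0.85 m from the base axis. Payload 5.2 kg.
Tool frame: the origin (TCP) lies at the very end of the fingers, on their centre line; the grasp point (between the pads) lies 19 mm behind it; z points along the fingers, y is the line along which they close (so a half turn about z gives the same grasp; the last joint's range is limited). The gripper opens to 85 mm and grips with 20 to 120 N. Pads are 22 mm wide; open, the fingers measure 114 mm over their backs; the gripper's body (76 mm by 85 mm) begins 54 mm behind the grasp point. The pads swing forward as they close: fully open they stand 13 mm farther back than shut.
Start: joints at [1.11, 0.259, 1.535, -0, 1.348, -0.203], TCP at [0.14, 0.532, 0.194] pointing down, gripper open.
Joint ranges: [-3.14, 3.14], [-0.91, 2.08], [0.19, 2.58], [-1.22, 4.36], [0.22, 2.71], [-3.12, 3.12]. Speed limits (rad/s): [2.57, 2.57, 3.14, 3.14, 3.14, 3.14].

### API

Orientations are given as a unit quaternion [w, x, y, z].
In Python, from cell import env, optics gives the robot as it stands.
- The arm moves only by the tool move_arm, never from a script. Its argument "rows" is a list of rows, each an object with "slide": the shift along the tool's x, y, z scaled (see below), a list of three; "rotation": the turn, a rotation vector about the tool's x, y, z scaled (see below), a list of three; "jaw": the finger opening in mm, from 0 to 85.4. A call has 1 to 10 rows; each row shifts and turns the commanded pose from where the row before left it, along the tool's axes as they then stand; what a row does not reach is not made up. The controller multiplies each number of a shift by 0.03 m and each number of a turn by 5 degrees. A row lasts 1/8 s, in which the tool goes at most 62.5 mm and 10.7 degrees, less where a joint would pass 70% of its speed; a pose out of reach is approached as far as the arm can. A call with a number of a shift or a turn outside -1 to 1 is refused whole. A call with a gripper value outside its range is refused whole. The fingers move at their own pace and stop on an object; the grip force is fixed at half the most. Time passes only in rows, so rows that do not move let the fingers close. It gives the time, the measured TCP pose, the force, the opening and the grip force at its end, in the units of the state.
- env.get_state(): the state, without advancing time (a new reading comes with each control period).
- optics.get_image(name): name is "side" or "top"; returns (picture, depth): 420x560x3 uint8, red, green, blue; 420x560 float32, m along the optical axis (not along the pixel's ray), 0 where there is no reading.
- optics.camera_info(name): a dict with "camera_matrix" (3x3 intrinsics, pixels), "k1" (the pictures are not rectified: a ray, as slopes to the right and down, at radius r is drawn at 1 + k1 r^2 times it, then the intrinsics apply), "view" (4x4, takes a point from world to camera coordinates). Camera axes: x right, y down, z forward; pixel columns grow to the right and rows downward; lengths in m; the calibration is good to about 2 mm. A picture is of the moment at which its call begins. camera_info takes no time and is no camera call.
- env.finish_job(): hands the job in; it is judged then, once.
The state is a dict: "clock": time; "joint_pos": joint angles; "dq": joint speeds; "joint_efforts": joint torques, N m; "ee_pos": TCP position; "tcp_rot": TCP orientation; "wrist_force": force on the tool from outside, world axes, zero at the start; "torque": the same for the moment, N m; "grip_width": finger opening in m; "grip_force": force on a finger pad.
Only numpy, scipy, OpenCV 4.12 (cv2) and the standard library are available. Lean on these libraries where they do the work, as an engineer would, in place of code of your own. Each camera call takes 0.05 s, during which the arm holds its last target. There are 200 camera calls.

### The job

The bench centrifuge has crept in use and its single foot has slipped off its small rubber pad. Rest the pry bar over the fulcrum block with its toe in the lifting pocket, lever that side up just clear, swing it sideways and gently lower the whole foot onto the pad, the two other feet staying on their strip. Then withdraw the bar and lay it flat on the trolley clear of the block and the machine; move the machine only with the bar, never with the gripper, and do not tip it far or push the things around it about.

Things in the scene. Friction and masses are not known exactly. Their poses are not given: they have to be found in the camera images.
- centrifuge: White and grey bench centrifuge, 5 kg, loose, 200 (x) x 190 (y) x 141 mm high, round lid on top. Origin: its centre at the level of the undersides of its feet; z up. Its -x side is the lifting side, with the single foot and the lifting pocket; control panel on +y. Three rubber feet 18 mm across, 18 mm high: single one at x = -62, y = 0, the two others at x = 75, y = +-65 mm.
- foot (a point): Centre of the underside of the single foot. At the start it stands on bare trolley beside the small pad, 26 to 33 mm from the pad's middle towards the pads' -y, so the machine leans 2 degrees down on that side.
- lip (a point): Mouth of the lifting pocket: middle of the outer lower edge of a bright steel plate, 52 mm wide, that juts 12 mm out from under the middle of the lifting side (centrifuge frame x = -112, y = 0, z = 16 mm); about 15 mm above the trolley at the start. The plate reaches 34 mm inward; two ribs hang 6 mm below it, 32 mm apart inside. The bar's toe goes under the plate between the ribs.
- rear_mid (a point): Midway between the undersides of the two other feet. About 20 N up at the lip lifts that side; the machine then hinges on these two feet and also turns about them when the toe pushes sideways in the pocket (7 to 15 N). The foot must rise over 5 mm to pass onto the pad.
- pads: Black rubber pads, 5 mm thick, bonded to the trolley. Origin on the trolley top; z up. Small pad for the single foot: 30 mm wide (y = +-15), from x = -132 to -39 mm, so that its outer end peeps out from under the machine; strip for the two other feet: 60 (x) x 206 (y) mm, centre at x = 75, y = 0; they stand on it from the start.
- pad (a point): Where the single foot's centre belongs: on the middle line of the small pad's top face (5 mm above the trolley), pads frame x = -62, y = 0. Its axes are those of the pads.
- block: Fulcrum block, 0.7 kg, loose: dark steel, 48 (x) x 72 (y) mm, with a bright round ridge (radius 10 mm) along its y, top of the ridge 26 mm above the trolley. Stands ready in front of the lifting pocket, the ridge about 75 to 105 mm before the lip; it may stay there.
- ridge (a point): Top middle of the block's ridge, 26 mm above the trolley.
- bar: Steel pry bar, 330 mm long, 0.6 kg, flat underside. Origin: middle of its length on the underside; x towards the toe, z up as it lies. Black handle x = -165 to -40 mm, 24 mm wide, 16 mm thick; steel blade to x = 120 mm, 18 mm wide, 9 mm thick; toe x = 120 to 165 mm, 16 mm wide, 5 mm thick (undersides in one plane). Centre of mass near x = -30 mm.
- bar_grip (a point): On the bar's handle, 85 mm behind its middle (x = -85 mm), 8 mm above the underside; grip across y.
- bar_toe (a point): Tip of the bar's toe (x = 165 mm), 2.5 mm above the underside. Lying at the start, the bar is on the robot's side of the lever's working line, handle to the right; there is room to lay it there again, y = -0.185 m or farther right for its middle keeps it off the machine. A 25 mm rim bounds the trolley top: x 0.28 to 0.75, y -0.37 to 0.35 m.
- petri_1: Bystander: covered petri dish, 90 mm across, 16 mm high. Origin: centre of its underside.
- marker_3: Bystander: marker pen lying flat, 140 mm long. Origin: its middle.
- cover_box: Bystander: small carton of cover glasses, 36 x 55 x 23 mm. Origin: centre of its underside.

How it is judged:
On the way, in this order (a step that is already met when the one before it is completed fails the run):
1. the bar, resting over the block, carries the lifting side with the foot clear above the pad's height (contact force between bar and centrifuge above 6 N and contact force between bar and block above 8 N and height (world z) of foot above 0.006 m), for 0.2 s.
2. the whole foot stands on the pad (y of foot in the frame of pad between -0.0075 and 0.0075 m and x of foot in the frame of pad between -0.0145 and 0.0145 m and contact force between centrifuge and pads above 30 N and height (world z) of foot between 0.003 and 0.0065 m), for 0.3 s.
At the end, for the whole second after the job is handed in: The whole single foot stands on the small pad (its centre within 7.5 mm across and 14.5 mm along the pad's middle), the two other feet are on their strip, the centrifuge is level and still; the bar lies flat and still on the trolley top, touching neither block nor machine (y of foot in the frame of pad between -0.0075 and 0.0075 m and x of foot in the frame of pad between -0.0145 and 0.0145 m and x of rear_mid in the frame of pads between 0.052 and 0.098 m and y of rear_mid in the frame of pads between -0.03 and 0.03 m and angle between centrifuge's own z axis and vertical below 0.012 rad and linear speed of each of centrifuge, bar below 0.01 m/s and contact force between bar and centrifuge below 0.3 N and contact force between bar and block below 0.3 N and height (world z) of bar between -0.005 and 0.005 m and angle between bar's own z axis and vertical below 0.06 rad).
It fails at once if the centrifuge is pushed or lifted with the gripper or arm (contact force between any of the fingers, the arm and centrifuge above 2 N).
It fails at once if the centrifuge is tipped more than about 6 degrees (angle between centrifuge's own z axis and vertical above 0.105 rad).
It fails at once if the centrifuge is dropped or jerked (linear speed of centrifuge above 0.12 m/s).
It fails at once if a bystander is pushed more than 30 mm (distance of any of petri_1, marker_3, cover_box from where it was at the start of the episode above 0.03 m).
It also fails if it takes over 48 s, if anything falls off the work surface, if the arm or the gripper's body presses on something with over 40 N, if the wrist force passes 120 N, or if a joint passes its speed limit or range.

## Working session

There is one attempt and no reset: what is moved stays moved. The work goes in short steps, Python scripts to look and compute and a tool call to move; the robot and the scene stay as the last step left them, time stands still between calls to the robot, and variables do not carry over. Pictures are saved under pics/ and viewed, at most 10 in all, crops included, and the job is handed in when it is done.

Besides the shell and the picture viewer there is one more tool, called as name([rows], argument=value, ...), one row to a line, values as JSON. move_arm: Moves the arm, as the interface text tells. Shifts and turns lie within -1 to 1; 1 stands for 0.03 m of shift or 5 degrees of turn. Its arguments: {"type":"object","properties":{"rows":{"type":"array"}},"required":["rows"]}

```bash
ls; mkdir -p pics; cat > h.py <<'E'
import numpy as np, cv2
from cell import env, optics
from scipy.spatial.transform import Rotation as R
def cam(n):
    i=optics.camera_info(n); return np.array(i["camera_matrix"]),i["k1"],np.array(i["view"])
def ray(n,u,v):
    K,k1,V=cam(n)
    d=np.array([(u-K[0,2])/K[0,0],(v-K[1,2])/K[1,1]]); s=d.copy()
    for _ in range(30): s=d/(1+k1*(s@s))
    Rm=V[:3,:3]; o=-Rm.T@V[:3,3]; return o,Rm.T@np.array([s[0],s[1],1.0])
def onz(n,u,v,z):
    o,d=ray(n,u,v); return o+d*(z-o[2])/d[2]
def proj(n,p):
    K,k1,V=cam(n); c=V[:3,:3]@np.array(p)+V[:3,3]; s=c[:2]/c[2]; s=s*(1+k1*(s@s)); return K[:2,:2]@s+K[:2,2]
def cloud(n,depth):
    K,k1,V=cam(n); h,w=depth.shape; u,v=np.meshgrid(np.arange(w),np.arange(h))
    d=np.stack([(u-K[0,2])/K[0,0],(v-K[1,2])/K[1,1]],-1); s=d.copy()
    for _ in range(15): s=d/(1+k1*(s**2).sum(-1,keepdims=True))
    c=np.concatenate([s,np.ones((h,w,1))],-1)*depth[...,None]
    return (c-V[:3,3])@V[:3,:3]
def snap(n,tag):
    im,d=optics.get_image(n); np.savez(f"{tag}.npz",im=im,d=d); cv2.imwrite(f"pics/{tag}.png",im[...,::-1]); return im,d
E
python3 - <<'E'
from h import *
for n in("top","side"):
    snap(n,n+"0"); K,k1,V=cam(n); print(n,K.round(1).tolist(),k1,(-V[:3,:3].T@V[:3,3]).round(3),V[:3,:3].round(2).tolist())
s=env.get_state(); print({k:np.round(v,3).tolist() for k,v in s.items()})
E
```

```text
pics
top [[412.0, 0.0, 280.1], [0.0, 412.0, 206.9], [0.0, 0.0, 1.0]] 0.009710055764545021 [ 0.401 -0.054  0.878] [[0.02, -1.0, -0.02], [-0.98, -0.02, -0.2], [0.2, 0.02, -0.98]]
side [[406.0, 0.0, 279.1], [0.0, 406.0, 208.5], [0.0, 0.0, 1.0]] -0.12180798339997535 [0.037 0.183 0.937] [[-0.39, -0.92, 0.01], [-0.78, 0.32, -0.53], [0.49, -0.22, -0.84]]
{'clock': 0.1, 'joint_pos': [1.11, 0.259, 1.536, -0.0, 1.348, -0.203], 'dq': [-0.0, -0.001, -0.002, -0.001, 0.002, -0.002], 'joint_efforts': [0.002, -44.697, -29.124, -0.0, 0.006, 0.0], 'ee_pos': [0.14, 0.531, 0.193], 'tcp_rot': [-0.0, 0.129, 0.992, -0.001], 'wrist_force': [0.236, -0.624, 0.707], 'torque': [0.033, -0.009, -0.004], 'grip_force': 0.0, 'grip_width': 0.085}
```

View pics/top0.png

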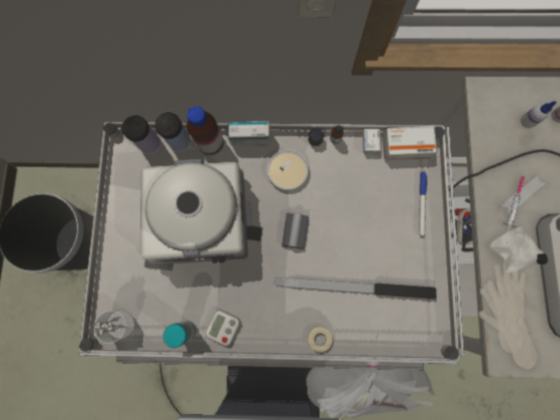

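View pics/side0.png

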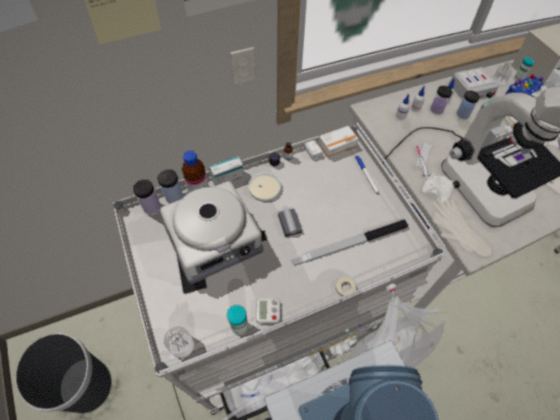

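The top view shows the machine at about (193,212), the black pad end at (254,233), the block at (295,231) and the bar lying from (278,284) to (435,293), toe to the left. The robot base is below the picture. I'll zoom in next.

```bash
python3 - <<'E'
import cv2
a=cv2.imread("pics/top0.png")[150:310,130:450]; a=cv2.convertScaleAbs(a,alpha=1.3)
b=cv2.imread("pics/side0.png")[180:300,160:420]
cv2.imwrite("pics/z1.png",cv2.resize(a[:110,80:190],None,fx=7,fy=5.4,interpolation=cv2.INTER_CUBIC)[:600,:800])
E
python3 - <<'E'
from h import *
d=np.load("top0.npz"); P=cloud("top",d["d"]); im=d["im"]
# bar etc: heights around
for nm,(u,v) in dict(handle=(405,291),blade=(330,286),toe=(285,283),ridge=(295,230),pad=(255,233),table=(340,220),lid=(190,205),floor2=(265,260)).items():
    print(nm,P[v,u].round(4))
hsv=cv2.cvtColor(im,cv2.COLOR_RGB2HSV)
# black handle
m=((hsv[...,2]<60)).astype(np.uint8); m[:270]=0; m[310:]=0; m[:,:360]=0; m[:,442:]=0
c=max(cv2.findContours(m,0,1)[0],key=cv2.contourArea); print(cv2.minAreaRect(c))
# pad & block
m=((hsv[...,2]<70)).astype(np.uint8); m[:215]=0; m[250:]=0; m[:,:246]=0; m[:,270:]=0
c=max(cv2.findContours(m,0,1)[0],key=cv2.contourArea); print("pad",cv2.minAreaRect(c),c.reshape(-1,2).min(0),c.reshape(-1,2).max(0))
print(hsv[205:262:2,250:266:2,2])
m=((hsv[...,2]<135)).astype(np.uint8); m[:200]=0; m[262:]=0; m[:,:272]=0; m[:,320:]=0
c=max(cv2.findContours(m,0,1)[0],key=cv2.contourArea); print("block",cv2.minAreaRect(c),cv2.boxPoints(cv2.minAreaRect(c)).round(1).tolist())
E
```

```text
handle [ 0.4005 -0.0544  0.8778]
blade [ 0.4095 -0.1422  0.0076]
toe [ 0.4138 -0.049   0.0036]
ridge [ 0.5226 -0.0681  0.0247]
pad [0.5175 0.0168 0.0052]
table [ 0.5504 -0.1657 -0.0049]
lid [0.5482 0.1257 0.1447]
floor2 [ 0.4609 -0.0058  0.0009]
((405.0799255371094, 290.85443115234375), (60.411293029785156, 10.184545516967773), 3.990912914276123)
pad ((253.5, 233.0), (15.0, 32.0), 0.0) [246 217] [261 249]
[[ 77  83  85  85 115 145 145 145]
 [ 78  83  83  84 116 145 146 144]
 [ 77  82  84  84 115 145 144 145]
 [ 76  79  83  83 103 141 145 146]
 [ 77  80  83  84  91 139 145 145]
 [ 76  79  83  84  92 138 146 146]
 [ 76  80  83  84  91 139 146 146]
 [ 76  81  84  83  91 137 144 145]
 [ 76  79  83  83  90 135 143 144]
 [ 76  80  83  83  84 116 142 142]
 [ 64  68  75  78  80 111 141 141]
 [ 44  45  46  50  53  72 112 139]
 [ 43  42  42  42  43  45  96 140]
 [ 42  41  43  42  43  46 102 141]
 [ 41  42  42  42  42  47 105 142]
 [ 41  42  42  41  41  51 112 142]
 [ 42  42  42  41  42  61 131 142]
 [ 56  52  49  45  44  64 135 141]
 [ 82  82  79  76  72  82 135 141]
 [ 84  84  84  84  84  92 135 141]
 [ 85  85  84  85  85  91 135 140]
 [ 84  84  84  84  84  90 133 139]
 [ 83  85  84  84  84  90 134 139]
 [ 83  84  83  84  83  90 132 139]
 [ 83  84  84  83  83  90 130 138]
 [ 84  84  84  84  83  84 114 139]
 [ 83  83  83  83  83  84 112 139]
 [ 82  83  84  83  82  83 113 140]
 [ 83  83  82  83  83  83 113 140]]
block ((292.469970703125, 231.20999145507812), (31.254119873046875, 40.72935485839844), 8.130102157592773) [[274.1000061035156, 249.1999969482422], [279.8999938964844, 208.8000030517578], [310.79998779296875, 213.3000030517578], [305.1000061035156, 253.60000610351562]]
```

View pics/z1.png

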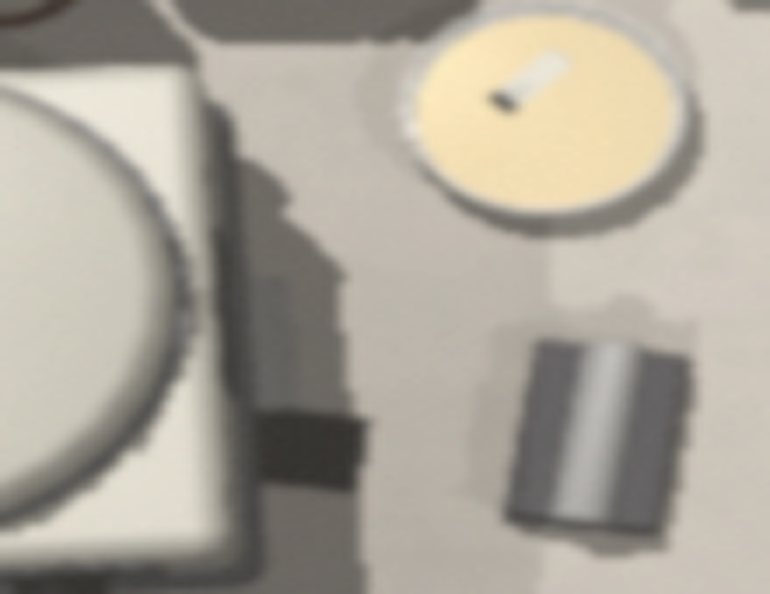

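```bash
python3 - <<'E'
from h import *
d=np.load("top0.npz"); P=cloud("top",d["d"]); im=d["im"]
Z=P[...,2]; 
sub=(P[...,0]>.42)&(P[...,0]<.72)&(P[...,1]>-.02)&(P[...,1]<.3)&(d["d"]>0)
h,e=np.histogram(Z[sub],bins=np.arange(-.01,.16,.01)); print(list(zip((e[:-1]*100).round(),h)))
m=(sub&(Z>.05)&(Z<.15)).astype(np.uint8)
m=cv2.morphologyEx(m,cv2.MORPH_OPEN,np.ones((3,3)))
for lo,hi in((.05,.15),(.07,.11),(.10,.125)):
    q=P[(m>0)&(Z>lo)&(Z<hi)][:,:2]; r=cv2.minAreaRect((q*1000).astype(np.float32)); print(lo,hi,len(q),r)
print("height map v,u"); 
print((Z[195:240:3,236:266:2]*1000).round().astype(int))
b=im[195:240:2,240:264].astype(int); print((b[...,2]-b[...,0])); print(b[...,1])
t=sub*0; a=(Z<.01)&(P[...,0]>.45)&(P[...,0]<.7)&(P[...,1]>-.3)&(P[...,1]<-.12)&(d["d"]>0); print("table",np.median(Z[a]),Z[a].std())
E
```

```text
[(np.float64(-1.0), np.int64(4751)), (np.float64(0.0), np.int64(3858)), (np.float64(1.0), np.int64(453)), (np.float64(2.0), np.int64(209)), (np.float64(3.0), np.int64(290)), (np.float64(4.0), np.int64(525)), (np.float64(5.0), np.int64(307)), (np.float64(6.0), np.int64(178)), (np.float64(7.0), np.int64(243)), (np.float64(8.0), np.int64(243)), (np.float64(9.0), np.int64(756)), (np.float64(10.0), np.int64(1660)), (np.float64(11.0), np.int64(1890)), (np.float64(12.0), np.int64(1063)), (np.float64(13.0), np.int64(3632)), (np.float64(14.0), np.int64(1663))]
0.05 0.15 11559 ((584.8886108398438, 147.85311889648438), (282.0826721191406, 270.5187072753906), 89.83909606933594)
0.07 0.11 2890 ((594.4827880859375, 144.52049255371094), (315.1214904785156, 214.6202392578125), 14.97053050994873)
0.1 0.125 3927 ((592.2080688476562, 156.0804443359375), (274.6065673828125, 229.3488006591797), 4.9543375968933105)
height map v,u
[[106 106 100  65  39  -2   0   0  -1   0  -1  -1   1   0   2]
 [111 106 103  68  38   1  -2  -2  -2  -1   0   1  -2  -1  -1]
 [113 105 101  75  41  -2  -2   1  -1   0   2  -3   
[... 4766 characters left out ...]
 44  45  48  48
   51  56  69  88 108 124]
 [122 101  81  69  61  55  48  42  41  42  41  41  41  41  41  41  40  40
   41  42  43  58  92 124]
 [124 105  84  71  61  55  49  44  42  40  39  41  40  41  41  41  41  41
   40  42  44  61  98 129]
 [126 108  87  72  62  56  48  44  41  40  41  40  39  41  40  40  40  41
   41  41  46  63 101 130]
 [128 109  88  71  62  54  49  45  41  40  40  41  40  40  40  41  39  40
   40  43  49  72 107 130]
 [129 111  90  73  62  55  49  44  40  40  41  39  41  42  40  41  40  42
   41  43  59  96 126 135]
 [129 111  88  73  64  56  52  55  58  57  53  51  50  49  47  46  43  42
   42  44  61  99 129 135]]
table -0.0001971215153087011 0.0015805186964368135
```

```bash
python3 - <<'E'
import cv2
b=cv2.imread("pics/side0.png")[175:305,155:320]
cv2.imwrite("pics/z2.png",cv2.resize(cv2.convertScaleAbs(b,alpha=1.5),None,fx=4.6,fy=4.6,interpolation=cv2.INTER_CUBIC))
E
```

```text
(no output)
```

View pics/z2.png

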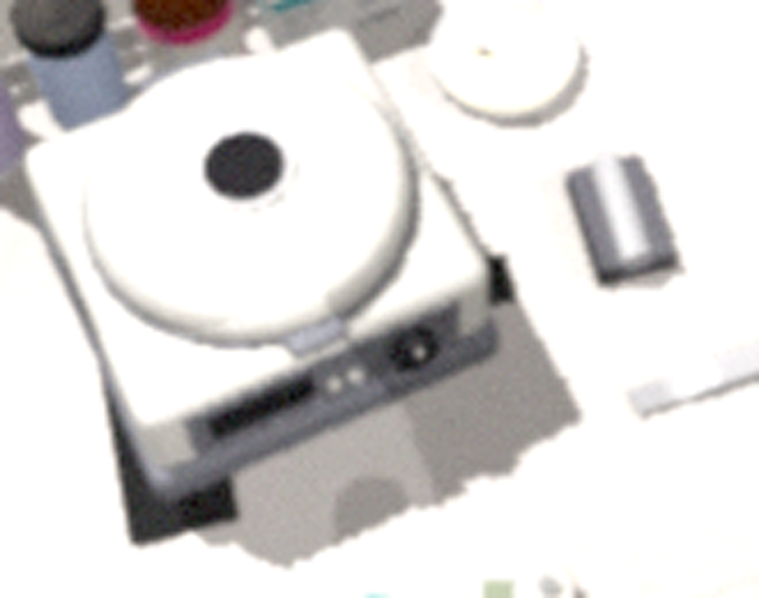

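The side view shows the strip's near end, with corners near side pixels (183.7,293) and (207,287). The small pad's end is at about (264,235). In the top view the steel plate spans v 201 to 226, with its outer edge at u ≈ 252.6.

```bash
python3 - <<'E'
from h import *
d=np.load("top0.npz"); im=d["im"]; g=cv2.cvtColor(im,cv2.COLOR_RGB2GRAY).astype(float)
def cross(a,lev):  # subpixel first crossing downwards or up
    i=np.where((a[:-1]-lev)*(a[1:]-lev)<=0)[0]; i=i[0]; return i+(a[i]-lev)/(a[i]-a[i+1])
top=[];bot=[]
for u in range(251,259):
    top.append(onz("top",u,220+cross(g[220:233,u],60),.005)); bot.append(onz("top",u,233+cross(g[233:246,u],62),.005))
end=[onz("top",253+cross(g[v,253:268],(90)),v,.005) for v in range(229,239)]
top,bot,end=map(np.array,(top,bot,end))
for n,a in(("top",top),("bot",bot)):
    p=np.polyfit(a[:,1],a[:,0],1); print("pad",n,a.mean(0).round(4),"dx/dy",p[0].round(3))
p=np.polyfit(end[:,0],end[:,1],1); print("end",end.mean(0).round(4),"dy/dx",p[0].round(3))
for u,v in((183.7,293),(207.2,287)): print("strip",onz("side",u,v,.005).round(4))
s=np.load("side0.npz")["im"]; gs=cv2.cvtColor(s,cv2.COLOR_RGB2GRAY)
m=((gs<45)).astype(np.uint8); m[:262]=0; m[296:]=0; m[:,:176]=0; m[:,212:]=0
c=max(cv2.findContours(m,0,1)[0],key=cv2.contourArea).reshape(-1,2); print([ (tuple(map(int,q)),onz("side",*q,.005)[:2].round(4).tolist()) for q in cv2.approxPolyDP(c,1.5,True).reshape(-1,2)])
for u,v in((252.3,201),(253.2,226),(252.7,213.5)): print("plate",onz("top",u,v,.0175).round(4))
# bar
print("handle",onz("top",405.1,290.9,.016).round(4),"h ends",[onz("top",*q,.016)[:2].round(4).tolist() for q in((375,288.8),(435.3,293))],"toe",onz("top",276.3,282.5,.005).round(4))
# ridge: bright line in block
pts=[]
for v in range(213,249,3):
    r=g[v,275:312]; w=np.clip(r-np.percentile(r[5:30],60),0,None); w[:6]=0; w[-6:]=0; uu=275+(w*np.arange(len(r))).sum()/w.sum(); pts.append(onz("top",uu,v,.026))
pts=np.array(pts); print("ridge",pts.mean(0).round(4),np.polyfit(pts[:,0],pts[:,1],1).round(3)); print(pts[:,:2].round(3).tolist())
P=cloud("top",d["d"]); z=P[...,2]; q=P[(z>.008)&(z<.04)&(P[...,0]>.45)&(P[...,0]<.6)&(P[...,1]>-.13)&(P[...,1]<-.02)]; print("block cloud",cv2.minAreaRect((q[:,:2]*1000).astype(np.float32)),len(q),q[:,2].max())
lid=P[(z>.13)&(z<.16)&(P[...,1]>0)&(P[...,1]<.3)&(P[...,0]>.42)&(P[...,0]<.66)]; print("lid",cv2.minEnclosingCircle((lid[:,:2]*1000).astype(np.float32)))
E
```

```text
pad top [0.5329 0.0184 0.005 ] dx/dy 0.146
pad bot [0.5024 0.0174 0.005 ] dx/dy 0.139
end [0.5167 0.003  0.005 ] dy/dx -0.099
strip [0.4414 0.2476 0.005 ]
strip [0.4345 0.1898 0.005 ]
[((180, 267), [0.5111, 0.2367]), ((185, 291), [0.4451, 0.2432]), ((205, 286), [0.439, 0.194]), ((204, 279), [0.4574, 0.1906]), ((191, 285), [0.4545, 0.225]), ((189, 284), [0.4589, 0.2289])]
plate [0.5847 0.0238 0.0175]
plate [0.5307 0.0201 0.0175]
plate [0.5575 0.022  0.0175]
handle [ 0.4027 -0.2939  0.016 ] h ends [[0.4056, -0.233], [0.3997, -0.3546]] toe [ 0.4145 -0.0309  0.005 ]
ridge [ 0.5235 -0.0627  0.026 ] [-0.141  0.011]
[[0.559, -0.079], [0.552, -0.064], [0.546, -0.061], [0.539, -0.062], [0.533, -0.062], [0.527, -0.061], [0.52, -0.061], [0.514, -0.061], [0.508, -0.061], [0.501, -0.061], [0.495, -0.061], [0.489, -0.059]]
block cloud ((524.6202392578125, -68.73721313476562), (45.87128829956055, 69.64915466308594), 82.51599884033203) 723 0.029444202726321995
lid ((551.828369140625, 132.90933227539062), 80.62135314941406)
```

```bash
cat > p.py <<'E'
import sys; from h import *
# bar pose convention: a=atan(dx/dy) yaw (deg, clockwise from +y), th = toe-down pitch (deg)
def tool(a,th):
    a,th=np.radians([a,th]); b=np.array([np.sin(a)*np.cos(th),np.cos(a)*np.cos(th),-np.sin(th)])
    y=np.array([np.cos(a),-np.sin(a),0]); x0=b; z=np.cross(x0,y)
    if z[2]>0: x0=-b; z=np.cross(x0,y)
    return np.column_stack([x0,y,z])
def q2R(q): return R.from_quat([q[1],q[2],q[3],q[0]])
def pose():
    s=env.get_state(); return np.array(s["ee_pos"]),q2R(s["tcp_rot"])
def ang(Rm):
    m=Rm.as_matrix(); x,y=m[:,0],m[:,1]
    if y[0]<0: y=-y
    b=-x if x[1]<0 else x
    return np.degrees(np.arctan2(-y[1],y[0])),np.degrees(np.arcsin(-b[2])),np.degrees(np.arcsin(y[2]))
def plan(p1,a,th,n=None,p0=None,R0=None):
    p,r=pose(); p0=p if p0 is None else np.array(p0); R0=r if R0 is None else R0
    T=tool(a,th); c=[T,T@np.diag([-1,-1,1])]
    rel=min([(R0.inv()*R.from_matrix(t)).as_rotvec() for t in c],key=np.linalg.norm)
    dp=np.array(p1)-p0
    k=n or int(np.ceil(max(np.linalg.norm(dp)/.045,np.abs(np.degrees(rel)).max()/4.8,1)))
    while 1:
        d=R.from_rotvec(rel/k); A=sum((R0*R.from_rotvec(rel/k*i)).as_matrix() for i in range(k)); s=np.linalg.solve(A,dp)/.03
        if n or np.abs(s).max()<=1: break
        k+=1
    q=p0.copy(); path=[]
    for i in range(k): q=q+(R0*R.from_rotvec(rel/k*i)).apply(s*.03); path.append(q.round(3).tolist())
    print(f"rows {k} slide {s.round(3).tolist()} rot {np.round(np.degrees(rel)/k/5,3).tolist()} mid {path[len(path)//2]}")
    return q,R0*R.from_rotvec(rel)
def st():
    s=env.get_state(); p,r=pose(); print("t",round(s["clock"],2),"p",p.round(4),"a,th,roll",np.round(ang(r),2),"F",np.round(s["wrist_force"],1),"M",np.round(s["torque"],2),"w",round(s["grip_width"],4),round(s["grip_force"],1),"q",np.round(s["joint_pos"],2))
E
python3 - <<'E'
from p import *
st(); q,r=plan([.33,.2,.17],2.6-10,0); q,r=plan([.4034,-.278,.09],2.6,0,p0=q,R0=r); plan([.4034,-.278,.003],2.6,0,p0=q,R0=r)
E
```

```text
t 0.1 p [0.14   0.5313 0.193 ] a,th,roll [-7.523e+01 -2.000e-02 -9.000e-02] F [ 0.2 -0.6  0.7] M [ 0.03 -0.01 -0.  ] w 0.0854 0.0 q [ 1.11  0.26  1.54 -0.    1.35 -0.2 ]
rows 15 slide [-0.874, -0.214, 0.051] rot [-0.001, 0.001, 0.904] mid [0.292, 0.383, 0.181]
rows 17 slide [-0.944, 0.1, 0.157] rot [0.0, -0.0, 0.118] mid [0.379, -0.051, 0.128]
rows 3 slide [0.0, -0.0, 0.967] rot [-0.0, -0.0, -0.0] mid [0.403, -0.278, 0.032]
```

move_arm([
  {"slide": [-0.874,-0.214,0.05],"rotation": [0,0,0.904],"jaw": 50},
  {"slide": [-0.874,-0.214,0.05],"rotation": [0,0,0.904],"jaw": 50},
  {"slide": [-0.874,-0.214,0.05],"rotation": [0,0,0.904],"jaw": 50},
  {"slide": [-0.874,-0.214,0.05],"rotation": [0,0,0.904],"jaw": 50},
  {"slide": [-0.874,-0.214,0.05],"rotation": [0,0,0.904],"jaw": 50},
  {"slide": [-0.874,-0.214,0.05],"rotation": [0,0,0.904],"jaw": 50},
  {"slide": [-0.874,-0.214,0.05],"rotation": [0,0,0.904],"jaw": 50},
  {"slide": [-0.874,-0.214,0.05],"rotation": [0,0,0.904],"jaw": 50},
  {"slide": [-0.874,-0.214,0.05],"rotation": [0,0,0.904],"jaw": 50},
  {"slide": [-0.874,-0.214,0.05],"rotation": [0,0,0.904],"jaw": 50},
])

```text
clock: 1.35
ee_pos: [0.3134, 0.3327, 0.1783]
tcp_rot: [-0.0, 0.501, 0.865, -0.0]
wrist_force: [-0.1, -0.3, 0.6]
grip_width: 0.0503
grip_force: 0.0
```

move_arm([
  {"slide": [-0.874,-0.214,0.05],"rotation": [0,0,0.904],"jaw": 50},
  {"slide": [-0.874,-0.214,0.05],"rotation": [0,0,0.904],"jaw": 50},
  {"slide": [-0.874,-0.214,0.05],"rotation": [0,0,0.904],"jaw": 50},
  {"slide": [-0.874,-0.214,0.05],"rotation": [0,0,0.904],"jaw": 50},
  {"slide": [-0.874,-0.214,0.05],"rotation": [0,0,0.904],"jaw": 50},
  {"slide": [-0.944,0.1,0.157],"rotation": [0,0,0.118],"jaw": 50},
  {"slide": [-0.944,0.1,0.157],"rotation": [0,0,0.118],"jaw": 50},
  {"slide": [-0.944,0.1,0.157],"rotation": [0,0,0.118],"jaw": 50},
  {"slide": [-0.944,0.1,0.157],"rotation": [0,0,0.118],"jaw": 50},
  {"slide": [-0.944,0.1,0.157],"rotation": [0,0,0.118],"jaw": 50},
])

```text
clock: 2.6
ee_pos: [0.3603, 0.0606, 0.1473]
tcp_rot: [-0.0, 0.679, 0.734, -0.0]
wrist_force: [0.8, -0.7, -0.1]
grip_width: 0.0495
grip_force: 0.0
```

move_arm([
  {"slide": [-0.944,0.1,0.157],"rotation": [0,0,0.118],"jaw": 50},
  {"slide": [-0.944,0.1,0.157],"rotation": [0,0,0.118],"jaw": 50},
  {"slide": [-0.944,0.1,0.157],"rotation": [0,0,0.118],"jaw": 50},
  {"slide": [-0.944,0.1,0.157],"rotation": [0,0,0.118],"jaw": 50},
  {"slide": [-0.944,0.1,0.157],"rotation": [0,0,0.118],"jaw": 50},
  {"slide": [-0.944,0.1,0.157],"rotation": [0,0,0.118],"jaw": 50},
  {"slide": [-0.944,0.1,0.157],"rotation": [0,0,0.118],"jaw": 50},
  {"slide": [-0.944,0.1,0.157],"rotation": [0,0,0.118],"jaw": 50},
  {"slide": [-0.944,0.1,0.157],"rotation": [0,0,0.118],"jaw": 50},
  {"slide": [0,0,0],"rotation": [0,0,0],"jaw": 50},
])

```text
clock: 3.85
ee_pos: [0.3967, -0.1935, 0.1047]
tcp_rot: [-0.0, 0.713, 0.701, -0.0]
wrist_force: [-0.6, -0.2, 0.2]
grip_width: 0.0501
grip_force: 0.0
```

```bash
python3 - <<'E'
from p import *
st(); q,r=plan([.4034,-.278,.003],2.6,0)
im,d=snap("top","t1"); P=cloud("top",d); z=P[...,2]
E
python3 -c "
import cv2;b=cv2.imread('pics/t1.png')[240:340,260:460];cv2.imwrite('pics/z3.png',cv2.resize(b,None,fx=4,fy=4,interpolation=2))"
```

```text
t 3.85 p [ 0.3967 -0.1935  0.1047] a,th,roll [ 0.97 -0.02 -0.04] F [-0.6 -0.2  0.2] M [0.02 0.03 0.04] w 0.0501 0.0 q [-0.71  0.15  1.91 -0.    1.08 -0.69]
rows 4 slide [-0.703, 0.076, 0.848] rot [-0.002, -0.001, 0.082] mid [0.402, -0.257, 0.028]
```

View pics/z3.png

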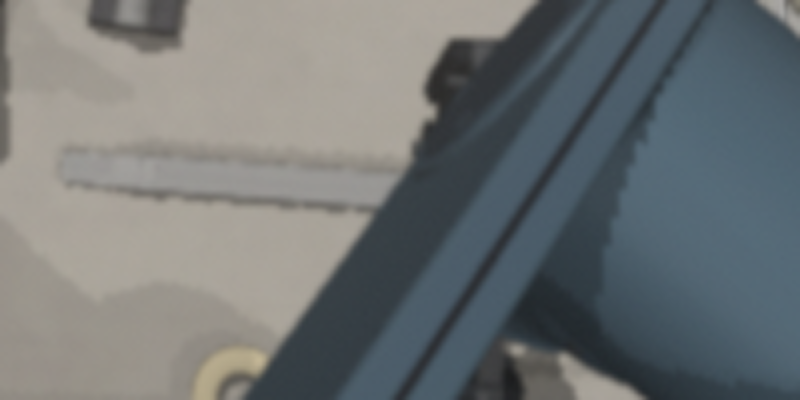

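The toe tip is at about (275,281), unchanged, and the arm hides the handle. The measured pose falls short of the plan, so I'm closing in from here.

move_arm([
  {"slide": [-0.703,0.076,0.4],"rotation": [0,0,0.082],"jaw": 50},
  {"slide": [-0.703,0.076,0.4],"rotation": [0,0,0.082],"jaw": 50},
  {"slide": [-0.703,0.076,0.4],"rotation": [0,0,0.082],"jaw": 50},
  {"slide": [-0.703,0.076,0.4],"rotation": [0,0,0.082],"jaw": 50},
  {"slide": [0,0,0],"rotation": [0,0,0],"jaw": 50},
])

```text
clock: 4.53
ee_pos: [0.4034, -0.2782, 0.0558]
tcp_rot: [-0.001, 0.723, 0.691, -0.0]
wrist_force: [0.0, 0.5, -0.4]
grip_width: 0.0504
grip_force: 0.0
```

```bash
python3 - <<'E'
from p import *
st(); q,r=plan([.4034,-.279,.003],2.6,0)
E
```

```text
t 4.53 p [ 0.4034 -0.2782  0.0558] a,th,roll [ 2.6  -0.07 -0.08] F [ 0.   0.5 -0.4] M [0.01 0.03 0.02] w 0.0504 0.0 q [-0.83  0.3   1.86 -0.    0.99 -0.79]
rows 2 slide [-0.015, 0.002, 0.881] rot [-0.008, -0.007, 0.0] mid [0.403, -0.279, 0.003]
```

move_arm([
  {"slide": [0,0,0.88],"rotation": [0,0,0],"jaw": 50},
  {"slide": [0,0,0.6],"rotation": [0,0,0],"jaw": 50},
  {"slide": [0,0,0.26],"rotation": [0,0,0],"jaw": 50},
  {"slide": [0,0,0],"rotation": [0,0,0],"jaw": 15},
  {"slide": [0,0,0],"rotation": [0,0,0],"jaw": 15},
  {"slide": [0,0,0],"rotation": [0,0,0],"jaw": 15},
  {"slide": [0,0,0],"rotation": [0,0,0],"jaw": 15},
])

```text
clock: 5.4
ee_pos: [0.4041, -0.2769, 0.0055]
tcp_rot: [0.0, 0.722, 0.692, -0.0]
wrist_force: [-0.5, -1.0, 0.3]
grip_width: 0.015
grip_force: 0.0
```

```bash
python3 - <<'E'
from p import *
st()
q,r=plan([.4034,-.278,.070],2.6,0,n=3)
q,r=plan([.470,-.245,.075],14,11,p0=q,R0=r)
E
```

```text
t 5.4 p [ 0.4041 -0.2769  0.0055] a,th,roll [2.47 0.04 0.04] F [-0.5 -1.   0.3] M [ 0.06 -0.01 -0.01] w 0.015 0.0 q [-0.83  0.37  1.91 -0.    0.86 -0.79]
rows 3 slide [-0.013, -0.007, -0.716] rot [0.003, 0.003, 0.009] mid [0.404, -0.278, 0.049]
rows 3 slide [0.444, 0.695, -0.086] rot [0.073, -0.731, 0.758] mid [0.447, -0.255, 0.074]
```

The fingers closed to 15 mm with no grip force on a 24 mm handle, so they missed the bar. Checking with both cameras.

```bash
python3 - <<'E'
from p import *
a,_=snap("top","t2"); b,_=snap("side","s2")
ca=cv2.resize(a[225:345,270:470],(800,480))[:,:]; cb=cv2.resize(b[180:300,290:450],(800,600))
print("proj tcp top",proj("top",pose()[0]),"side",proj("side",pose()[0]))
cv2.imwrite("pics/z4.png",cb[...,::-1])
E
```

```text
proj tcp top [395.29054511 290.06575331] side [379.51559264 232.27991244]
```

View pics/z4.png

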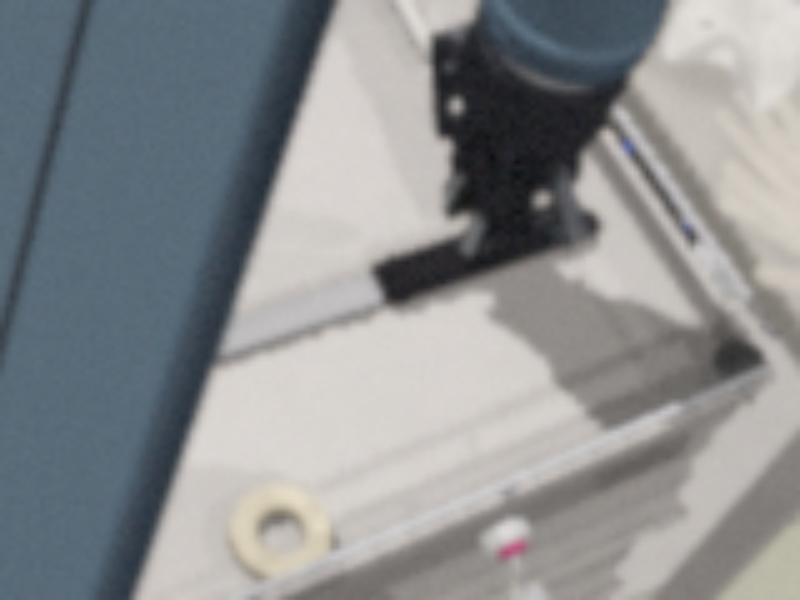

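The side view shows the gripper over the handle, with the bar running from about (222,355) to (590,225) in the crop. I can't see the fingers straddling it, so I'll check the bar's position from above and against the earlier frames.

```bash
python3 - <<'E'
from p import *
b0=np.load("side0.npz"); b2=np.load("s2.npz"); P0=cloud("side",b0["d"]); P2=cloud("side",b2["d"])
a=np.load("t2.npz")["im"]; 
o=np.hstack([cv2.resize(x["im"][205:265,345:425],(400,300),interpolation=cv2.INTER_CUBIC) for x in(b0,b2)])
o=cv2.convertScaleAbs(o,alpha=2.2)
t=np.hstack([cv2.resize(x["im"][255:315,350:450],(400,240),interpolation=cv2.INTER_CUBIC) for x in(np.load("top0.npz"),np.load("t2.npz"))])
cv2.imwrite("pics/z5.png",np.vstack([o,cv2.convertScaleAbs(t,alpha=2.2)])[...,::-1])
# dark handle points in side0 view
g=b0["im"].max(-1); u,v=np.meshgrid(np.arange(560),np.arange(420))
m=((g<60)&(u>362)&(u<410)&(v>215)&(v<245)).astype(np.uint8); c=max(cv2.findContours(m,0,1)[0],key=cv2.contourArea)
r=cv2.minAreaRect(c); print(r, onz("side",*r[0],.012).round(4)); print("depth zs",np.median(P0[m>0],0).round(4))
q=P2[(P2[...,0]>.3)&(P2[...,0]<.5)&(P2[...,1]<-.2)&(P2[...,1]>-.36)&(P2[...,2]>.003)&(P2[...,2]<.06)]
for lo in np.arange(.003,.06,.008):
    k=q[(q[:,2]>=lo)&(q[:,2]<lo+.008)]; print(round(lo,3),len(k),k[:,:2].min(0).round(3) if len(k) else"",k[:,:2].max(0).round(3) if len(k) else"")
E
```

```text
((385.8266296386719, 229.95016479492188), (7.713256359100342, 42.023948669433594), 71.02959442138672) [ 0.4008 -0.2928  0.012 ]
depth zs [ 0.3991 -0.2891  0.0161]
0.003 358 [ 0.3   -0.359] [ 0.498 -0.2  ]
0.011 204 [ 0.388 -0.332] [ 0.417 -0.2  ]
0.019 11 [ 0.391 -0.277] [ 0.411 -0.233]
0.027 0  
0.035 0  
0.043 13 [ 0.388 -0.286] [ 0.417 -0.267]
0.051 27 [ 0.381 -0.286] [ 0.422 -0.265]
0.059 2 [ 0.381 -0.283] [ 0.411 -0.271]
```

View pics/z5.png

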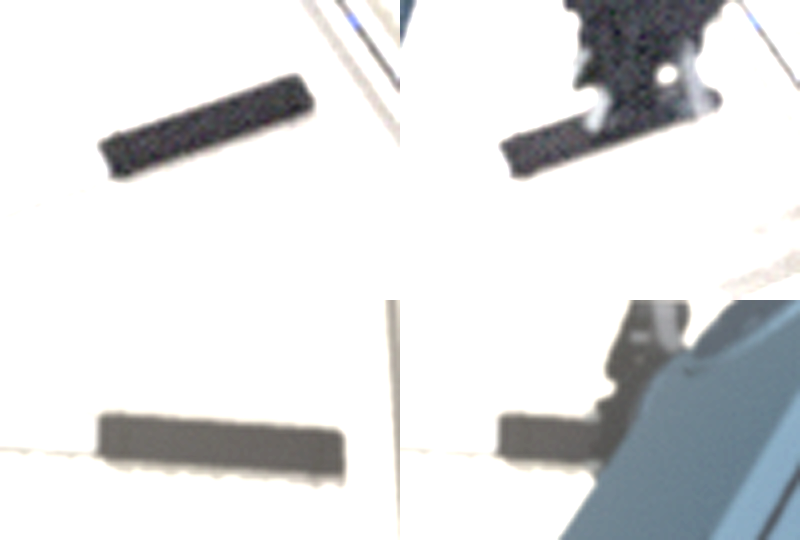

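move_arm([
  {"slide": [0,0,0],"rotation": [0,0,0],"jaw": 0},
  {"slide": [0,0,0],"rotation": [0,0,0],"jaw": 0},
])

```text
clock: 5.75
ee_pos: [0.4038, -0.2767, 0.0051]
tcp_rot: [0.0, 0.722, 0.692, -0.0]
wrist_force: [-0.3, 0.0, -0.1]
grip_width: 0.0
grip_force: 0.0
```

```bash
python3 - <<'E'
from p import *
st(); m=pose()[1].as_matrix(); print(m.round(3))
E
```

```text
t 5.75 p [ 0.4038 -0.2767  0.0051] a,th,roll [2.47 0.   0.  ] F [-0.3  0.  -0.1] M [-0.01 -0.    0.03] w 0.0 0.0 q [-0.83  0.37  1.91 -0.    0.86 -0.79]
[[ 0.043  0.999  0.   ]
 [ 0.999 -0.043 -0.   ]
 [-0.     0.    -1.   ]]
```

Shut fingers can't be at z = 5 mm inside the handle, and the depth points put the gripper's x and y over the bar. So the tips may be higher than the reading says. I'll probe down gently with the fingers shut.

move_arm([
  {"slide": [0,0,0.08],"rotation": [0,0,0],"jaw": 0},
  {"slide": [0,0,0],"rotation": [0,0,0],"jaw": 0},
])

```text
clock: 6.0
ee_pos: [0.4037, -0.2765, 0.0024]
tcp_rot: [-0.0, 0.722, 0.692, 0.0]
wrist_force: [0.0, 0.0, 0.7]
grip_width: 0.0002
grip_force: 0.0
```

```bash
python3 - <<'E'
from p import *
st()
for n in("top","side"):
    im,d=snap(n,n+"3"); P=cloud(n,d)
    k=(d>0)&(abs(P[...,0]-.404)<.06)&(abs(P[...,1]+.277)<.05)
    for lo in np.arange(-.005,.16,.008):
        q=P[k&(P[...,2]>=lo)&(P[...,2]<lo+.008)]
        if len(q): print(n,round(lo,3),len(q),q[:,:2].min(0).round(3),q[:,:2].max(0).round(3))
print("TCP px",proj("side",pose()[0]))
g=np.load("side3.npz")["im"].max(-1)
for v in range(212,244): print(v,''.join('#' if x<50 else '+' if x<80 else '.' if x<120 else ' ' for x in g[v,360:415]))
E
```

```text
t 6.0 p [ 0.4037 -0.2765  0.0024] a,th,roll [ 2.47 -0.02 -0.02] F [0.  0.  0.7] M [-0.02  0.01  0.01] w 0.0002 0.0 q [-0.83  0.37  1.91  0.    0.86 -0.79]
top -0.005 1210 [ 0.345 -0.299] [ 0.464 -0.227]
top 0.003 55 [ 0.347 -0.278] [ 0.452 -0.228]
top 0.011 250 [ 0.394 -0.278] [ 0.418 -0.228]
top 0.019 6 [ 0.398 -0.267] [ 0.413 -0.24 ]
top 0.043 12 [ 0.393 -0.271] [ 0.416 -0.266]
top 0.051 12 [ 0.393 -0.271] [ 0.417 -0.266]
top 0.059 8 [ 0.398 -0.267] [ 0.41  -0.266]
top 0.067 2 [ 0.398 -0.266] [ 0.4   -0.266]
top 0.083 5 [ 0.426 -0.267] [ 0.437 -0.266]
top 0.091 12 [ 0.428 -0.268] [ 0.442 -0.266]
top 0.099 14 [ 0.431 -0.27 ] [ 0.447 -0.267]
top 0.107 26 [ 0.436 -0.276] [ 0.453 -0.267]
top 0.115 20 [ 0.443 -0.275] [ 0.458 -0.267]
top 0.123 45 [ 0.446 -0.292] [ 0.462 -0.266]
top 0.131 80 [ 0.448 -0.292] [ 0.464 -0.268]
top 0.139 28 [ 0.44  -0.285] [ 0.453 -0.268]
top 0.147 12 [ 0.44  -0.285] [ 0.445 -0.268]
top 0.155 5 [ 0.441 -0.273] [ 0.443 -0.27 ]
side -0.005 912 [ 0.344 -0.327] [ 0.464 -0.227]
side 0.003 137 [ 0.345 -0.327] [ 0.464 -0.227]
side 0.011 205 [ 0.388 -0.318] [ 0.416 -0
[... 1936 characters left out ...]
###############+...                 
232       .+++####################+++..                    
233      .+#####################++...                      
234      +###################++...                         
235      .###############+++...                            
236       +############++...                               
237       .+########++...                                  
238       .+#####++...                                     
239        +###+...                                        
240        .++..                                           
241                                                        
242                                                        
243
```

move_arm([
  {"slide": [0,0,0.06],"rotation": [0,0,0],"jaw": 0},
  {"slide": [0,0,0],"rotation": [0,0,0],"jaw": 0},
])

```text
clock: 6.35
ee_pos: [0.4037, -0.2766, 0.0007]
tcp_rot: [-0.0, 0.722, 0.692, -0.0]
wrist_force: [0.1, -0.3, -0.4]
grip_width: -0.0001
grip_force: 0.0
```

move_arm([
  {"slide": [0,0,0.06],"rotation": [0,0,0],"jaw": 0},
  {"slide": [0,0,0],"rotation": [0,0,0],"jaw": 0},
])

```text
clock: 6.6
ee_pos: [0.4037, -0.2766, -0.0011]
tcp_rot: [-0.0, 0.722, 0.692, -0.0]
wrist_force: [0.5, -0.4, -1.3]
grip_width: -0.0005
grip_force: 0.0
```

The reading is now below the trolley with no contact, so there's a z offset between the arm reading and the scene. I'll keep probing gently.

move_arm([
  {"slide": [0,0,0.07],"rotation": [0,0,0],"jaw": 0},
  {"slide": [0,0,0],"rotation": [0,0,0],"jaw": 0},
])

```text
clock: 6.85
ee_pos: [0.4037, -0.2766, -0.0032]
tcp_rot: [-0.0, 0.722, 0.692, -0.0]
wrist_force: [-0.6, 0.5, 0.4]
grip_width: -0.0
grip_force: 0.0
```

move_arm([
  {"slide": [0,0,0.07],"rotation": [0,0,0],"jaw": 0},
  {"slide": [0,0,0],"rotation": [0,0,0],"jaw": 0},
])

```text
clock: 7.1
ee_pos: [0.4037, -0.2765, -0.0053]
tcp_rot: [-0.0, 0.722, 0.692, 0.0]
wrist_force: [0.2, 0.2, 0.6]
grip_width: -0.0002
grip_force: 0.0
```

```bash
python3 - <<'E'
from p import *
st()
E
```

```text
t 7.1 p [ 0.4037 -0.2765 -0.0053] a,th,roll [ 2.47 -0.02 -0.02] F [0.2 0.2 0.6] M [-0.02  0.08 -0.01] w -0.0002 0.0 q [-0.83  0.39  1.92 -0.    0.84 -0.79]
```

move_arm([
  {"slide": [0,0,0.1],"rotation": [0,0,0],"jaw": 0},
  {"slide": [0,0,0],"rotation": [0,0,0],"jaw": 0},
])

```text
clock: 7.35
ee_pos: [0.4037, -0.2765, -0.0084]
tcp_rot: [-0.0, 0.722, 0.692, 0.0]
wrist_force: [-0.2, 0.5, 0.0]
grip_width: 0.0003
grip_force: 0.0
```

move_arm([
  {"slide": [0,0,0.1],"rotation": [0,0,0],"jaw": 0},
  {"slide": [0,0,0],"rotation": [0,0,0],"jaw": 0},
])

```text
clock: 7.6
ee_pos: [0.4037, -0.2765, -0.0114]
tcp_rot: [-0.0, 0.722, 0.692, 0.0]
wrist_force: [-0.7, 0.5, -0.3]
grip_width: 0.0004
grip_force: 0.0
```

```bash
python3 - <<'E'
from p import *
st(); a,_=snap("side","s4"); b,_=snap("top","t4")
f=lambda x:cv2.convertScaleAbs(cv2.resize(x,None,fx=8,fy=8,interpolation=cv2.INTER_CUBIC),alpha=2.6)
o=np.vstack([f(a[200:236,360:430]),f(b[262:298,370:440])]); print(o.shape)
cv2.imwrite("pics/z6.png",o[...,::-1]); p=pose()[0]; print(proj("side",p),proj("top",p),proj("side",p+[0,0,.05]),proj("top",p+[0,0,.05]))
E
```

```text
t 7.6 p [ 0.4037 -0.2765 -0.0114] a,th,roll [ 2.47 -0.02 -0.02] F [-0.7  0.5 -0.3] M [-0.04 -0.01 -0.02] w 0.0004 0.0 q [-0.83  0.4   1.92  0.    0.82 -0.79]
(576, 560, 3)
[378.11921699 235.34306954] [393.18911255 290.13410338] [382.3670784  226.06146325] [399.52998076 290.17209031]
```

View pics/z6.png

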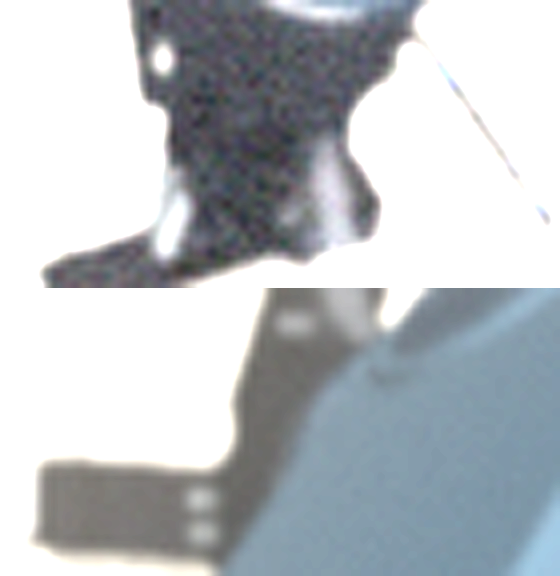

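The fingers' front bits sit over the handle at top px (395,288) and (395,293), but the black tips blend with the black handle. I'll raise the gripper clear and look at the hand itself.

move_arm([
  {"slide": [0,0,-1],"rotation": [0,0,0],"jaw": 0},
  {"slide": [0,0,-1],"rotation": [0,0,0],"jaw": 0},
  {"slide": [0.5,0,-1],"rotation": [0,0,0],"jaw": 0},
  {"slide": [0,0,0],"rotation": [0,0,0],"jaw": 0},
])

```text
clock: 8.2
ee_pos: [0.4057, -0.2623, 0.0811]
tcp_rot: [0.002, 0.722, 0.692, 0.0]
wrist_force: [-0.5, 0.4, -0.1]
grip_width: 0.0
grip_force: 0.0
```

```bash
python3 - <<'E'
from p import *
st(); a,da=snap("side","s5"); b,db=snap("top","t5"); p=pose()[0]
g=cv2.convertScaleAbs(a,alpha=2.2).copy(); h=cv2.convertScaleAbs(b,alpha=2.2).copy()
print("tcp px",proj("side",p),proj("top",p))
f=lambda x:cv2.resize(x,None,fx=7,fy=7,interpolation=cv2.INTER_CUBIC)
o=np.hstack([f(g[175:255,350:407]),f(h[235:315,370:427])]); print(o.shape)
cv2.imwrite("pics/z7.png",o[...,::-1])
E
```

```text
t 8.2 p [ 0.4057 -0.2623  0.0811] a,th,roll [2.42 0.18 0.2 ] F [-0.5  0.4 -0.1] M [ 0.01 -0.01 -0.  ] w 0.0 0.0 q [-0.81  0.25  1.85  0.    1.04 -0.76]
tcp px [380.78838826 219.85740326] [397.20704235 289.6803768 ]
(560, 798, 3)
```

View pics/z7.png

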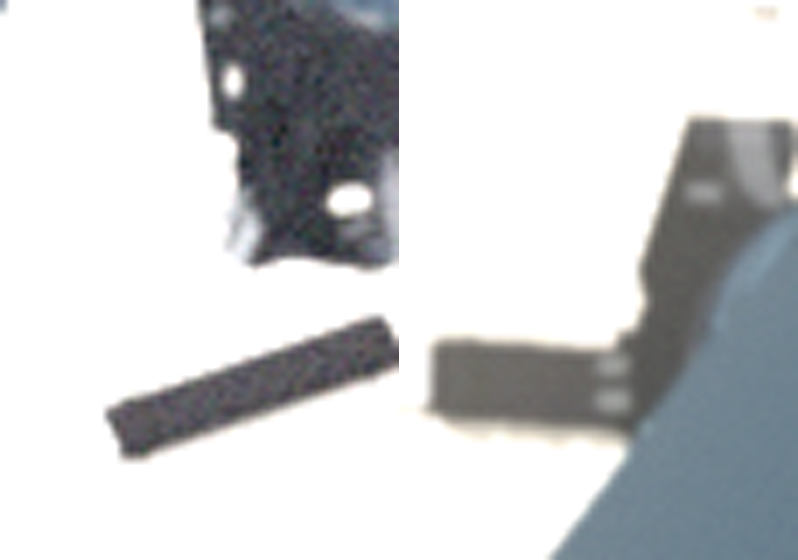

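Raised, the side view shows the hand's lower edge at about px (386–404, 213), but the reported TCP projects to (381,220). I'll measure that gap with depth.

```bash
python3 - <<'E'
from p import *
p=pose()[0]
for n,t,(v0,v1,u0,u1) in(("side","s5",(196,228,376,412)),("top","t5",(268,300,390,420))):
    f=np.load(t+".npz"); P=cloud(n,f["d"]); g=f["im"].max(-1)
    print(n)
    for v in range(v0,v1): print(v,''.join('#' if x<50 else '+' if x<80 else '.' if x<120 else ' ' for x in g[v,u0:u1]),' '.join('%4d'%(1000*z) if d>0 else '   x' for z,d in zip(P[v,u0:u1:2,2],f["d"][v,u0:u1:2])))
for dz in(0,.02,.04,.06):
    for dx in(-.012,.012):
        for dy in(-.011,.011): print(dz,dx,dy,proj("side",p+[dx,dy,dz]).round(1),proj("top",p+[dx,dy,dz]).round(1))
E
```

```text
side
196        .#####################++#+      -4    0    0    0  176  185  181  208  217  215  221  227  237  237  237  233  235   51
197        .####################+++++       0    1    0    0  171  181  196  203  218  213  219  224  234  238  234  231  231   51
198        .####################++++.       4    0    0    0  169  177  194  203  210  209  215  223  229  232  234  227  227   48
199        .####################++..        0    1    1   -2  166  171  191  199  203  204  215  220  227  230  231  227  229 -629
200        .####################+...        0    1    0    0  166  169  189  198  199  204  211  217  223  228  230  223 -632 -638
201        .++############+...+++...       -1    0    0    0  165  163  187  195  188  201  207  216  224  227  225  224   32 -640
202        .++###########.    .++..         0    1    0   -5  156  157  176  190  187  171  174    0    0  218  224  220   29 -646
203        ..+##########+.     ++...        3    3    1  139  153  165  171  185  182  174  170   -1    2  213  221  221   30 -517
204        ..++#########+.    .++...       -1  
[... 6644 characters left out ...]
222.2] [403.3 296.3]
0 -0.012 0.011 [379.5 225.2] [391.6 296.1]
0 0.012 -0.011 [382.1 214.6] [402.8 283.3]
0 0.012 0.011 [374.6 217.5] [391.1 283.1]
0.02 -0.012 -0.011 [388.9 218.1] [406.3 296.5]
0.02 -0.012 0.011 [381.3 221.1] [394.3 296.2]
0.02 0.012 -0.011 [383.9 210.4] [405.8 283.2]
0.02 0.012 0.011 [376.3 213.3] [393.8 282.9]
0.04 -0.012 -0.011 [390.9 213.8] [409.5 296.7]
0.04 -0.012 0.011 [383.2 216.8] [397.1 296.4]
0.04 0.012 -0.011 [385.8 206. ] [408.9 283. ]
0.04 0.012 0.011 [378.1 208.9] [396.6 282.8]
0.06 -0.012 -0.011 [393.  209.3] [412.8 296.9]
0.06 -0.012 0.011 [385.1 212.4] [400.1 296.6]
0.06 0.012 -0.011 [387.8 201.5] [412.2 282.8]
0.06 0.012 0.011 [379.9 204.4] [399.6 282.6]
```

Depth is valid on the hand: the finger ends stand at z ≈ 0.12 while the reading says 0.081. So the true tip is about 40 mm behind the reported TCP, and x and y agree. To calibrate, I'll touch the handle top (16 mm) gently with the fingers shut.

move_arm([
  {"slide": [0,0,0.9],"rotation": [0,0,0],"jaw": 0},
  {"slide": [0,0,0.9],"rotation": [0,0,0],"jaw": 0},
  {"slide": [0,0,0.9],"rotation": [0,0,0],"jaw": 0},
  {"slide": [0,0,0.45],"rotation": [0,0,0],"jaw": 0},
  {"slide": [0,0,0],"rotation": [0,0,0],"jaw": 0},
])

```text
clock: 8.93
ee_pos: [0.4035, -0.261, -0.017]
tcp_rot: [-0.002, 0.722, 0.692, -0.0]
wrist_force: [0.2, 0.4, 0.2]
grip_width: -0.0003
grip_force: 0.0
```

move_arm([
  {"slide": [0,0,0.08],"rotation": [0,0,0],"jaw": 0},
  {"slide": [0,0,0.04],"rotation": [0,0,0],"jaw": 0},
])

```text
clock: 9.18
ee_pos: [0.405, -0.2622, -0.0186]
tcp_rot: [0.001, 0.722, 0.692, -0.0]
wrist_force: [0.4, 0.0, -0.5]
grip_width: -0.0
grip_force: 0.0
```

move_arm([
  {"slide": [0,0,0.06],"rotation": [0,0,0],"jaw": 0},
  {"slide": [0,0,0.02],"rotation": [0,0,0],"jaw": 0},
])

```text
clock: 9.43
ee_pos: [0.4046, -0.2618, -0.0214]
tcp_rot: [0.0, 0.722, 0.692, -0.0]
wrist_force: [0.8, 0.4, 0.5]
grip_width: 0.0001
grip_force: 0.0
```

move_arm([
  {"slide": [0,0,0.06],"rotation": [0,0,0],"jaw": 0},
  {"slide": [0,0,0.02],"rotation": [0,0,0],"jaw": 0},
])

```text
clock: 9.68
ee_pos: [0.4047, -0.2619, -0.0217]
tcp_rot: [0.001, 0.722, 0.692, -0.0]
wrist_force: [-6.2, 5.5, 30.5]
grip_width: -0.0
grip_force: 15.5
```

move_arm([
  {"slide": [0,0,0.06],"rotation": [0,0,0],"jaw": 0},
  {"slide": [0,0,0],"rotation": [0,0,0],"jaw": 0},
])

```text
clock: 9.93
ee_pos: [0.4048, -0.2619, -0.0217]
tcp_rot: [0.001, 0.722, 0.692, -0.0]
wrist_force: [-9.3, 8.5, 43.8]
grip_width: 0.0002
grip_force: 22.4
```

move_arm([
  {"slide": [0,0,0.06],"rotation": [0,0,0],"jaw": 0},
  {"slide": [0,0,0],"rotation": [0,0,0],"jaw": 0},
])

```text
clock: 10.18
ee_pos: [0.4048, -0.262, -0.0219]
tcp_rot: [0.001, 0.722, 0.692, -0.0]
wrist_force: [-14.5, 11.8, 64.0]
grip_width: -0.0001
grip_force: 32.0
```

The touch came at reading −0.0217 with the handle top at 16 mm, so the true tip is at reading + 0.0377. Now back off, open, go down and grip.

move_arm([
  {"slide": [0,0,-1],"rotation": [0,0,0],"jaw": 0},
  {"slide": [0,0,0],"rotation": [0,0,0],"jaw": 50},
  {"slide": [0,0,0],"rotation": [0,0,0],"jaw": 50},
  {"slide": [0,0,0],"rotation": [0,0,0],"jaw": 50},
  {"slide": [0,0,0.6],"rotation": [0,0,0],"jaw": 50},
  {"slide": [0,0,0.5],"rotation": [0,0,0],"jaw": 50},
  {"slide": [0,0,0.12],"rotation": [0,0,0],"jaw": 50},
])

```text
clock: 11.05
ee_pos: [0.4035, -0.2607, -0.0359]
tcp_rot: [-0.002, 0.722, 0.692, -0.0]
wrist_force: [0.2, -0.1, -0.3]
grip_width: 0.0497
grip_force: 0.0
```

move_arm([
  {"slide": [0,0,0],"rotation": [0,0,0],"jaw": 10},
  {"slide": [0,0,0],"rotation": [0,0,0],"jaw": 10},
  {"slide": [0,0,0],"rotation": [0,0,0],"jaw": 10},
])

```text
clock: 11.42
ee_pos: [0.4048, -0.2619, -0.0339]
tcp_rot: [0.0, 0.722, 0.692, 0.0]
wrist_force: [0.4, 0.7, -1.7]
grip_width: 0.0228
grip_force: 59.4
```

```bash
python3 - <<'E'
from p import *
st()
E
```

```text
t 11.43 p [ 0.4048 -0.2619 -0.0339] a,th,roll [2.48 0.03 0.04] F [ 0.4  0.7 -1.7] M [ 0.05 -0.08 -0.06] w 0.0228 59.4 q [-0.81  0.42  1.96  0.    0.76 -0.76]
```

Gripped: 22.8 mm opening and 59 N. Now I'll plan the lift and the approach to the pocket, treating the offset as lying along the tool axis.

```bash
cat >> p.py <<'E'
L=.234; H=.0339
def bdir(a,th):
    a,th=np.radians([a,th]); return np.array([np.sin(a)*np.cos(th),np.cos(a)*np.cos(th),-np.sin(th)])
def goal(tip,a,th,back=0,up=0):  # reading position for underside tip
    T=tool(a,th); return np.array(tip)-(L+back)*bdir(a,th)+T[:,2]*H+[0,0,up]
def tipnow():
    p,r=pose(); a,th,_=ang(r); return p-r.as_matrix()[:,2]*H+L*bdir(a,th)
E
python3 - <<'E'
from p import *
p,r=pose(); print("tip now",tipnow().round(4))
q,r=plan(p+[0,0,.06],2.48,0)
T1=[.558,.042,.0027]
q,r=plan(goal(T1,13,12.5,back=.05,up=.03),13,12.5,p0=q,R0=r)
q,r=plan(goal(T1,13,12.5,back=.05,up=.002),13,12.5,p0=q,R0=r)
print(q,goal(T1,13,12.5))
E
```

```text
tip now [ 4.149e-01 -2.810e-02 -1.000e-04]
rows 2 slide [-0.0, 0.001, -1.0] rot [0.004, 0.003, 0.0] mid [0.405, -0.262, 0.026]
rows 3 slide [0.369, 0.954, -0.42] rot [0.077, -0.831, 0.699] mid [0.464, -0.243, 0.05]
rows 1 slide [0.202, -0.0, 0.911] rot [0.0, -0.0, -0.0] mid [0.494, -0.235, 0.033]
[ 0.49397772 -0.23531095  0.03307242] [ 0.50495866 -0.18774727  0.02025044]
```

move_arm([
  {"slide": [0,0,-0.7],"rotation": [0,0,0],"jaw": 10},
  {"slide": [0,0,-0.7],"rotation": [0,0,0],"jaw": 10},
  {"slide": [0,0,-0.6],"rotation": [0,0,0],"jaw": 10},
  {"slide": [0.185,0.477,-0.21],"rotation": [0.04,-0.415,0.35],"jaw": 10},
  {"slide": [0.185,0.477,-0.21],"rotation": [0.04,-0.415,0.35],"jaw": 10},
  {"slide": [0.185,0.477,-0.21],"rotation": [0.04,-0.415,0.35],"jaw": 10},
  {"slide": [0.185,0.477,-0.21],"rotation": [0.04,-0.415,0.35],"jaw": 10},
  {"slide": [0.185,0.477,-0.21],"rotation": [0.04,-0.415,0.35],"jaw": 10},
  {"slide": [0.185,0.477,-0.21],"rotation": [0.04,-0.415,0.35],"jaw": 10},
  {"slide": [0,0,0],"rotation": [0,0,0],"jaw": 10},
])

```text
clock: 12.68
ee_pos: [0.4948, -0.2345, 0.0596]
tcp_rot: [0.067, 0.777, 0.62, -0.085]
wrist_force: [-0.0, 0.4, -5.9]
grip_width: 0.0225
grip_force: 60.1
```

```bash
python3 - <<'E'
from p import *
st(); print("tip now",tipnow().round(4)); t=tipnow()
print("exp px top",proj("top",t+[0,0,.005]).round(1),"side",proj("side",t+[0,0,.005]).round(1))
for n,k in(("top","t6"),("side","s6")):
    im,d=snap(n,k); P=cloud(n,d)
    z=P[...,2]; m=(d>0)&(z>.012)&(z<.11)&(abs(P[...,0]-t[0]+.02)<.06)&(P[...,1]<.01)&(P[...,1]>-.11)
    m&=~((P[...,1]<-.03)&(P[...,1]>-.11)&(z<.032))
    q=P[m]
    for y in np.arange(-.10,.01,.01):
        s=q[(q[:,1]>=y)&(q[:,1]<y+.01)]
        if len(s): print(n,round(y,2),len(s),np.median(s,0).round(4))
    print("ymax",np.sort(q[:,1])[-5:].round(4))
q,r=plan(goal([.558,.042,.0027],13,12.5,back=.05,up=.002),13,12.5)
plan(goal([.558,.042,.0027],13,12.5),13,12.5,p0=q,R0=r)
E
```

```text
t 12.68 p [ 0.4948 -0.2345  0.0596] a,th,roll [12.88 12.46 -0.08] F [-0.   0.4 -5.9] M [0.11 0.03 0.  ] w 0.0225 60.1 q [-0.5   0.37  1.76 -0.26  0.97 -0.13]
tip now [ 0.5474 -0.0047  0.0422]
exp px top [264.4 215.9] side [263.6 215.2]
top -0.04 18 [ 0.5465 -0.0328  0.0528]
top -0.03 40 [ 0.545  -0.0246  0.0491]
top -0.02 37 [ 0.5454 -0.0143  0.0466]
top -0.01 18 [ 0.5485 -0.0079  0.0455]
ymax [-0.006  -0.0059 -0.0059 -0.0059 -0.004 ]
side -0.1 31 [ 0.5213 -0.0949  0.0703]
side -0.09 13 [ 0.5201 -0.0871  0.0689]
ymax [-0.0857 -0.0848 -0.0829 -0.0827 -0.0823]
rows 1 slide [0.185, 0.033, 0.851] rot [-0.035, -0.014, 0.018] mid [0.494, -0.235, 0.033]
rows 2 slide [0.841, 0.0, 0.033] rot [0.0, 0.0, -0.0] mid [0.505, -0.188, 0.02]
```

The toe measures within 2–2.5 mm of prediction in both views, so the offset does lie along the tool axis. Lowering it to the approach pose, then inserting along the bar axis.

move_arm([
  {"slide": [0.09,0.02,0.4],"rotation": [-0.02,0,0.02],"jaw": 10},
  {"slide": [0.09,0.02,0.4],"rotation": [0,0,0],"jaw": 10},
  {"slide": [0.4,0,0.02],"rotation": [0,0,0],"jaw": 10},
  {"slide": [0.4,0,0.02],"rotation": [0,0,0],"jaw": 10},
  {"slide": [0,0,0],"rotation": [0,0,0],"jaw": 10},
])

```text
clock: 13.4
ee_pos: [0.5008, -0.2121, 0.0288]
tcp_rot: [0.068, 0.778, 0.619, -0.085]
wrist_force: [-0.2, -0.4, -6.2]
grip_width: 0.0224
grip_force: 60.0
```

```bash
python3 - <<'E'
from p import *
st(); print("tip now",tipnow().round(4)); 
plan(goal([.558,.042,.004],13,12.5),13,12.5)
E
```

```text
t 13.4 p [ 0.5008 -0.2121  0.0288] a,th,roll [13.   12.47  0.04] F [-0.2 -0.4 -6.2] M [ 0.15 -0.06 -0.02] w 0.0224 60.0 q [-0.45  0.41  1.79 -0.27  0.91 -0.06]
tip now [0.5538 0.0177 0.0114]
rows 1 slide [0.854, -0.047, 0.06] rot [0.007, -0.006, -0.002] mid [0.505, -0.188, 0.022]
```

move_arm([
  {"slide": [0,-0.04,0.08],"rotation": [0,0,0],"jaw": 10},
  {"slide": [0.3,0,0],"rotation": [0,0,0],"jaw": 10},
  {"slide": [0,0,0],"rotation": [0,0,0],"jaw": 10},
])

```text
clock: 13.78
ee_pos: [0.5013, -0.2044, 0.0246]
tcp_rot: [0.068, 0.778, 0.618, -0.085]
wrist_force: [0.4, 0.8, -5.2]
grip_width: 0.0225
grip_force: 60.0
```

move_arm([
  {"slide": [0.3,0,0],"rotation": [0,0,0],"jaw": 10},
  {"slide": [0.22,0,0],"rotation": [0,0,0],"jaw": 10},
  {"slide": [0,0,0],"rotation": [0,0,0],"jaw": 10},
])

```text
clock: 14.15
ee_pos: [0.5048, -0.1895, 0.0212]
tcp_rot: [0.068, 0.778, 0.619, -0.085]
wrist_force: [-0.1, 0.5, -6.0]
grip_width: 0.0224
grip_force: 60.0
```

```bash
python3 - <<'E'
from p import *
st(); t=tipnow(); print("tip now",t.round(4)); p,r=pose(); a,th,_=ang(r)
im,d=snap("top","t7"); P=cloud("top",d); z=P[...,2]
c=(d>0)&(P[...,1]>-.06)&(P[...,1]<.02)&(abs(P[...,0]-.545)<.035)&(z>.008)&(z<.05)
for y in np.arange(-.06,.02,.01):
    s=P[c&(P[...,1]>=y)&(P[...,1]<y+.01)]; 
    if len(s)>3: print(round(y,2),len(s),np.median(s,0).round(4))
b=bdir(a,th); D=.112
print("bar bottom at ridge",(t-b*D).round(4))
E
```

```text
t 14.15 p [ 0.5048 -0.1895  0.0212] a,th,roll [13.04 12.48  0.04] F [-0.1  0.5 -6. ] M [0.09 0.03 0.02] w 0.0224 60.0 q [-0.41  0.42  1.8  -0.27  0.9  -0.01]
tip now [0.558  0.0402 0.0037]
-0.06 51 [ 0.5211 -0.0575  0.0182]
-0.05 9 [ 0.5132 -0.0494  0.0179]
bar bottom at ridge [ 0.5333 -0.0663  0.0279]
```

The bar is inserted freely, about 18 mm in, with only its own 6 N on the wrist. Now I'll lever it up about the ridge.

```bash
cat >> p.py <<'E'
def lev(xy,a,th,zr=.025,D=.122):  # reading pose for bar underside passing ridge point xy at height zr, grip D behind
    return np.array([*xy,zr])-D*bdir(a,th)+tool(a,th)[:,2]*H
E
python3 - <<'E'
from p import *
q,r=plan(lev((.5333,-.0663),13,8.5,.025),13,8.5,n=4)
plan(lev((.5333,-.0663),13,3.5,.0245),13,3.5,n=6,p0=q,R0=r)
E
```

```text
rows 4 slide [0.028, -0.001, 0.095] rot [0.002, 0.2, -0.003] mid [0.505, -0.189, 0.012]
rows 6 slide [0.017, 0.0, 0.062] rot [0.0, 0.167, 0.0] mid [0.505, -0.188, 0.002]
```

move_arm([
  {"slide": [0.028,0,0.095],"rotation": [0,0.2,0],"jaw": 10},
  {"slide": [0.028,0,0.095],"rotation": [0,0.2,0],"jaw": 10},
  {"slide": [0.028,0,0.095],"rotation": [0,0.2,0],"jaw": 10},
  {"slide": [0.028,0,0.095],"rotation": [0,0.2,0],"jaw": 10},
])

```text
clock: 14.7
ee_pos: [0.5055, -0.1896, 0.0108]
tcp_rot: [0.047, 0.781, 0.62, -0.057]
wrist_force: [-3.1, 4.0, 9.7]
grip_width: 0.0222
grip_force: 62.0
```

move_arm([
  {"slide": [0.017,0,0.062],"rotation": [0,0.167,0],"jaw": 10},
  {"slide": [0.017,0,0.062],"rotation": [0,0.167,0],"jaw": 10},
  {"slide": [0.017,0,0.062],"rotation": [0,0.167,0],"jaw": 10},
  {"slide": [0.017,0,0.062],"rotation": [0,0.167,0],"jaw": 10},
])

```text
clock: 15.2
ee_pos: [0.5058, -0.1886, 0.0037]
tcp_rot: [0.029, 0.782, 0.621, -0.034]
wrist_force: [-3.5, 3.9, 9.7]
grip_width: 0.0221
grip_force: 62.0
```

```bash
cat >> p.py <<'E'
def machine(tag,save=True):
    im,d=optics.get_image("top"); P=cloud("top",d); z=P[...,2]
    # lid-top plane tilt
    m=(d>0)&(P[...,1]>.03)&(P[...,1]<.24)&(P[...,0]>.44)&(P[...,0]<.65)&(z>.09)&(z<.17)
    np.savez(tag+".npz",im=im,d=d)
    return im,d,P
E
python3 - <<'E'
from p import *
st(); print("tip",tipnow().round(4))
im,d,P=machine("t8"); P0=cloud("top",np.load("top0.npz")["d"]); d0=np.load("top0.npz")["d"]
dz=d-d0; V=(d>0)&(d0>0)
for v in (195,210,225): print([round(1000*float(np.median((P[v-4:v+5,u-4:u+5,2]-P0[v-4:v+5,u-4:u+5,2])[V[v-4:v+5,u-4:u+5]])),1) for u in(155,170,210,225,238)])
E
```

```text
t 15.2 p [ 0.5058 -0.1886  0.0037] a,th,roll [13.08  5.15  0.17] F [-3.5  3.9  9.7] M [0.25 0.66 0.14] w 0.0221 62.0 q [-0.5   0.44  1.8  -0.11  0.88 -0.2 ]
tip [0.5592 0.0414 0.0164]
[2.6, 2.3, 3.3, 3.4, -1.1]
[2.0, 2.4, 3.1, 3.0, -1.4]
[1.7, 2.6, 2.6, 0.3, 3.3]
```

move_arm([
  {"slide": [0.017,0,0.062],"rotation": [0,0.167,0],"jaw": 10},
  {"slide": [0.017,0,0.062],"rotation": [0,0.167,0],"jaw": 10},
  {"slide": [0.017,0,0.062],"rotation": [0,0.167,0],"jaw": 10},
  {"slide": [0,0,0],"rotation": [0,0,0],"jaw": 10},
])

```text
clock: 15.75
ee_pos: [0.5062, -0.1875, -0.0019]
tcp_rot: [0.016, 0.783, 0.622, -0.017]
wrist_force: [-3.0, 4.0, 10.9]
grip_width: 0.0222
grip_force: 62.2
```

```bash
cat >> p.py <<'E'
def tilt(P,d):
    # plane fit of the white body top ring: points on the flat lid region
    m=(d>0)&(P[...,1]>.04)&(P[...,1]<.22)&(P[...,0]>.45)&(P[...,0]<.64)&(P[...,2]>.125)&(P[...,2]<.165)
    q=P[m]; 
    for _ in range(4):
        A=np.c_[q[:,:2]-[.55,.13],np.ones(len(q))]; c=np.linalg.lstsq(A,q[:,2],rcond=None)[0]; e=abs(A@c-q[:,2]); q=q[e<max(.0025,np.median(e)*2)]
    return c,len(q)
E
python3 - <<'E'
from p import *
st(); print("tip",tipnow().round(4))
im,d,P=machine("t9"); d0=np.load("top0.npz")["d"]; P0=cloud("top",d0); 
print("tilt before",tilt(P0,d0),"now",tilt(P,d))
V=(d>0)&(d0>0)
for v in (180,195,210,225): print([round(1000*float(np.mean((P[v-5:v+6,u-5:u+6,2]-P0[v-5:v+6,u-5:u+6,2])[V[v-5:v+6,u-5:u+6]])),1) for u in(152,165,180,195,210,225)])
E
```

```text
t 15.75 p [ 0.5062 -0.1875 -0.0019] a,th,roll [13.1   2.64  0.18] F [-3.   4.  10.9] M [0.45 0.62 0.22] w 0.0222 62.2 q [-0.53  0.45  1.8  -0.06  0.88 -0.27]
tip [0.5594 0.0417 0.0212]
tilt before (array([0.00437762, 0.03336129, 0.13636854]), 4420) now (array([ 0.00816285, -0.0166053 ,  0.14105747]), 4434)
[8.0, 3.8, 4.8, 5.0, 5.8, 2.0]
[4.1, 4.1, 4.8, 4.2, 5.3, 4.1]
[2.8, 3.8, 4.5, 4.2, 5.1, 4.4]
[6.2, 3.9, 4.1, 4.6, 5.1, 0.6]
```

Tilt went from +0.033 to −0.017, so the foot is now at about 7.3 mm, over the pad's height. Next is the swing, pivoting the bar about the ridge so that friction there helps. First half.

```bash
cat >> p.py <<'E'
def white(im):
    h=cv2.cvtColor(im,cv2.COLOR_RGB2HSV); m=((h[...,2]>105)&(h[...,1]<60)).astype(np.uint8)
    return m
def knob(im):
    g=im.max(-1); m=(g<60).astype(np.uint8); m[:180]=0; m[235:]=0; m[:,:160]=0; m[:,222:]=0
    c=max(cv2.findContours(m,0,1)[0],key=cv2.contourArea); (u,v),s,_=cv2.fitEllipse(c); return (u,v),s
def edge(im):  # outer white edge of lifting side: per row, first dark col right of centre
    g=im.mean(-1); pts=[]
    for v in range(175,245):
        r=g[v,215:262]; i=np.where((r[:-1]>=100)&(r[1:]<100))[0]
        if len(i): k=i[0]; pts.append((215+k+(r[k]-100)/(r[k]-r[k+1]),v))
    return np.array(pts)
def yaw(im):
    p=edge(im); w=np.array([onz("top",u,v,.105)[:2] for u,v in p]); 
    for _ in range(5):
        c=np.polyfit(w[:,0],w[:,1],1); e=abs(np.polyval(c,w[:,0])-w[:,1]); w=w[e<max(.0015,2*np.median(e))]
    return c[0],len(w)
def mach(im):
    k,s=knob(im); return onz("top",*k,.150)[:2].round(4),np.round(s,1),yaw(im)
E
python3 - <<'E'
from p import *
for t in("top0","t9"): print(t,mach(np.load(t+".npz")["im"]))
xy=(.5333,-.0663)
q,r=plan(lev(xy,2,2.0,.0240),2,2.0,n=10)
plan(lev(xy,-11,2.0,.0240),-11,2.0,n=12,p0=q,R0=r)
E
```

```text
top0 (array([0.5506, 0.123 ]), array([10. , 16.6]), (np.float64(-0.16818118967266843), 31))Traceback (most recent call last):
  File "<stdin>", line 2, in <module>
  File "p.py", line 72, in mach
    k,s=knob(im); return onz("top",*k,.150)[:2].round(4),np.round(s,1),yaw(im)
        ~~~~^^^^
  File "p.py", line 59, in knob
    c=max(cv2.findContours(m,0,1)[0],key=cv2.contourArea); (u,v),s,_=cv2.fitEllipse(c); return (u,v),s
ValueError: max() iterable argument is empty
```

```bash
python3 - <<'E'
from p import *
a=np.load("top0.npz")["im"].max(-1); b=np.load("t9.npz")["im"].max(-1)
for g in(a,b): print(g[190:216:3,175:206:3])
print(a[205,225:270:2],b[205,225:270:2])
xy=(.5333,-.0663)
q,r=plan(lev(xy,2,2.0,.0240),2,2.0,n=10)
plan(lev(xy,-11,2.0,.0240),-11,2.0,n=12,p0=q,R0=r)
E
```

```text
[[193 193 188 184 165 162 179 177 174 171 169]
 [190 185 131  76  64  67  92 157 173 172 168]
 [185 127  62  60  60  59  59  81 158 171 167]
 [169  70  60  60  59  60  59  59 127 163 167]
 [163  63  60  60  59  60  58  59 117 151 167]
 [161  63  60  60  60  59  59  59 129 144 166]
 [160  93  60  60  58  59  58  77 146 152 166]
 [171 148  85  60  59  59  77 142 130 167 165]
 [169 163 152 139 130 138 144 141 168 166 164]]
[[229 221 202 186 208 214 225 224 221 219 216]
 [183 110  82  79  97 168 210 223 220 218 215]
 [ 87  78  79  77  79  85 172 204 219 217 214]
 [ 79  78  79  79  78  78 125 185 218 215 213]
 [ 80  80  78  78  80  77 109 172 218 214 211]
 [ 79  78  79  79  79  78 136 166 218 218 219]
 [ 79  79  79  78  79  86 180 190 226 223 222]
 [132  81  78  80  97 168 182 225 225 223 222]
 [192 182 162 170 186 169 223 226 225 223 222]]
[157 156 151 131 105  75  91 108  60  56  67  77  77  81  84  84  92 139
 146 145 144 146 145] [182 153 126  95 145 158  95  63  72  75  93  94  95 100 104 104 141 176
 173 167 166 165 166]
rows 10 slide [0.005, 0.076, 0.013] rot [-0.005, 0.013, -0.222] mid [0.52, -0.189, -0.004]
rows 12 slide [0.001, 0.078, -0.0] rot [-0.008, 0.0, -0.217] mid [0.545, -0.189, -0.006]
```

move_arm([
  {"slide": [0.005,0.076,0.013],"rotation": [0,0.013,-0.222],"jaw": 10},
  {"slide": [0.005,0.076,0.013],"rotation": [0,0.013,-0.222],"jaw": 10},
  {"slide": [0.005,0.076,0.013],"rotation": [0,0.013,-0.222],"jaw": 10},
  {"slide": [0.005,0.076,0.013],"rotation": [0,0.013,-0.222],"jaw": 10},
  {"slide": [0.005,0.076,0.013],"rotation": [0,0.013,-0.222],"jaw": 10},
  {"slide": [0.005,0.076,0.013],"rotation": [0,0.013,-0.222],"jaw": 10},
  {"slide": [0.005,0.076,0.013],"rotation": [0,0.013,-0.222],"jaw": 10},
  {"slide": [0.005,0.076,0.013],"rotation": [0,0.013,-0.222],"jaw": 10},
  {"slide": [0.005,0.076,0.013],"rotation": [0,0.013,-0.222],"jaw": 10},
  {"slide": [0.005,0.076,0.013],"rotation": [0,0.013,-0.222],"jaw": 10},
])

```text
clock: 17.05
ee_pos: [0.5301, -0.191, -0.0046]
tcp_rot: [0.012, 0.719, 0.694, -0.014]
wrist_force: [-4.0, 0.0, 15.4]
grip_width: 0.0224
grip_force: 62.8
```

```bash
cat >> p.py <<'E'
def knob(im):
    g=im.max(-1); t=.45*np.median(g[190:230,150:235]); m=(g<t).astype(np.uint8); m[:180]=0; m[240:]=0; m[:,:155]=0; m[:,222:]=0
    c=max(cv2.findContours(m,0,1)[0],key=cv2.contourArea); (u,v),s,_=cv2.fitEllipse(c); return (u,v),s
def footest(im,P,d):
    # depth silhouette of machine: all points 0.03..0.125 high below lid; yaw via min-area rect of body-top points
    m=((d>0)&(P[...,1]>-.01)&(P[...,1]<.27)&(P[...,0]>.40)&(P[...,0]<.67)&(P[...,2]>.085)&(P[...,2]<.16)).astype(np.uint8)
    m=cv2.morphologyEx(m,cv2.MORPH_OPEN,np.ones((3,3))); c=max(cv2.findContours(m,0,1)[0],key=cv2.contourArea)
    M=np.zeros_like(m); cv2.drawContours(M,[c],-1,1,-1); ys,xs=np.where((M>0)&(m>0)); q=P[ys,xs]
    q=q[(q[:,2]>.09)&(q[:,2]<.115)]; r=cv2.minAreaRect((q[:,:2]*1000).astype(np.float32)); return r,len(q)
E
python3 - <<'E'
from p import *
st(); print("tip",tipnow().round(4)); im,d,P=machine("t10"); print("tilt",tilt(P,d))
for t in("top0","t9","t10"):
    f=np.load(t+".npz"); P=cloud("top",f["d"]); k=knob(f["im"]); print(t,np.round(k[0],1),footest(f["im"],P,f["d"]))
E
```

```text
t 17.05 p [ 0.5301 -0.191  -0.0046] a,th,roll [ 2.02  2.12 -0.12] F [-4.   0.  15.4] M [ 0.03  0.74 -0.34] w 0.0224 62.8 q [-0.52  0.48  1.74 -0.04  0.9  -0.46]
tip [0.5384 0.044  0.0206]
tilt (array([ 0.00821093, -0.02889607,  0.14221227]), 4375)
top0 [187.5 202.5] (((543.7765502929688, 133.81033325195312), (194.30853271484375, 195.21075439453125), 4.698120594024658), 3063)
t9 [182.2 202.3] (((542.1862182617188, 137.31283569335938), (194.98739624023438, 191.81625366210938), 4.935757637023926), 1947)
t10 [180.5 206. ] (((535.600341796875, 141.79269409179688), (194.5821990966797, 196.1978759765625), 0.924207866191864), 1774)
```

The machine has already turned about 4° with the foot near 9 mm, and the wrist moments are small. Second half of the swing.

move_arm([
  {"slide": [0.001,0.078,0],"rotation": [-0.008,0,-0.217],"jaw": 10},
  {"slide": [0.001,0.078,0],"rotation": [-0.008,0,-0.217],"jaw": 10},
  {"slide": [0.001,0.078,0],"rotation": [-0.008,0,-0.217],"jaw": 10},
  {"slide": [0.001,0.078,0],"rotation": [-0.008,0,-0.217],"jaw": 10},
  {"slide": [0.001,0.078,0],"rotation": [-0.008,0,-0.217],"jaw": 10},
  {"slide": [0.001,0.078,0],"rotation": [-0.008,0,-0.217],"jaw": 10},
  {"slide": [0.001,0.078,0],"rotation": [-0.008,0,-0.217],"jaw": 10},
  {"slide": [0.001,0.078,0],"rotation": [-0.008,0,-0.217],"jaw": 10},
  {"slide": [0.001,0.078,0],"rotation": [-0.008,0,-0.217],"jaw": 10},
  {"slide": [0.001,0.078,0],"rotation": [-0.008,0,-0.217],"jaw": 10},
])

```text
clock: 18.35
ee_pos: [0.5542, -0.1894, -0.0044]
tcp_rot: [0.014, 0.651, 0.759, -0.012]
wrist_force: [-2.3, 0.8, 15.8]
grip_width: 0.0225
grip_force: 62.8
```

```bash
python3 - <<'E'
from p import *
st(); print("tip",tipnow().round(4)); im,d,P=machine("t11"); print("tilt",tilt(P,d))
for t in("t11",):
    f=np.load(t+".npz"); P=cloud("top",f["d"]); k=knob(f["im"]); print(t,np.round(k[0],1),onz("top",*k[0],.15).round(4),footest(f["im"],P,f["d"]))
k=knob(np.load("top0.npz")["im"]); print(onz("top",*k[0],.15).round(4))
E
```

```text
t 18.35 p [ 0.5542 -0.1894 -0.0044] a,th,roll [-8.8   2.1  -0.02] F [-2.3  0.8 15.8] M [ 0.21  0.5  -0.57] w 0.0225 62.8 q [-0.5   0.51  1.69 -0.04  0.92 -0.63]
tip [0.5183 0.043  0.0209]
tilt (array([ 0.00492268, -0.02656422,  0.14206492]), 4486)
t11 [180.6 210.1] [0.5375 0.1407 0.15  ] (((528.3328857421875, 141.5550994873047), (195.4230499267578, 194.87371826171875), 86.94255828857422), 1703)
[0.5518 0.1292 0.15  ]
```

```bash
cat >> p.py <<'E'
def plate(P,d,lo=.012,hi=.034):
    q=P[(d>0)&(P[...,2]>lo)&(P[...,2]<hi)&(P[...,1]>-.0)&(P[...,1]<.026)&(P[...,0]>.46)&(P[...,0]<.61)]
    q=q[(q[:,1]>.004)]
    out=[]
    for y in np.arange(.004,.026,.004):
        s=q[(q[:,1]>=y)&(q[:,1]<y+.004)]
        if len(s)>2: out.append((round(y,3),len(s),s[:,0].min().round(4),s[:,0].max().round(4),np.median(s[:,2]).round(4)))
    return out
E
python3 - <<'E'
from p import *
for t in("top0","t11"):
    f=np.load(t+".npz"); P=cloud("top",f["d"]); print(t); [print(o) for o in plate(P,f["d"])]
im=np.load("t11.npz")["im"]; g=im.max(-1)
for v in range(198,250): print(v,' '.join('%3d'%x for x in g[v,238:268]))
E
```

```text
top0
(np.float64(0.02), 10, np.float64(0.5327), np.float64(0.5525), np.float64(0.0161))
(np.float64(0.024), 16, np.float64(0.5333), np.float64(0.5711), np.float64(0.0171))
t11
(np.float64(0.004), 18, np.float64(0.5191), np.float64(0.5353), np.float64(0.0306))
(np.float64(0.008), 16, np.float64(0.5186), np.float64(0.5332), np.float64(0.03))
(np.float64(0.012), 16, np.float64(0.5184), np.float64(0.5333), np.float64(0.0294))
(np.float64(0.016), 15, np.float64(0.5187), np.float64(0.5338), np.float64(0.0273))
(np.float64(0.02), 16, np.float64(0.5168), np.float64(0.5313), np.float64(0.0274))
(np.float64(0.024), 15, np.float64(0.5166), np.float64(0.5523), np.float64(0.0284))
198 109 103 100  94  82  77  75  80  93 106 109 109 109 109 109 110 121 150 177 187 187 185 185 185 185 185 186 186 186 186
199 108 103 100  92  83  77  76  81  96 106 110 109 109 110 110 109 114 133 163 182 186 185 184 183 184 184 185 185 185 185
200 107 102 100  92  81  77  76  84  98 107 109 109 109 109 109 110 110 121 152 179 185 185 184 183 183 184 183 184 184 184
201 107 102 100  91  82  76  76  85  98 106 108 108
[... 5324 characters left out ...]
 106 106 106 106 106 108 115 122 123 124 133 161 188 197 196 196 195 194 194 194
245  75  71  71  82  98 106 106 106 106 106 106 106 105 105 107 112 119 123 124 124 133 161 189 195 195 195 194 193 193 193
246  75  71  70  82  98 105 106 106 106 106 105 105 106 106 108 115 122 124 124 123 131 161 188 194 193 193 193 192 193 192
247  74  69  70  84 100 106 106 106 105 106 105 105 106 107 110 118 123 124 124 124 132 159 187 193 194 193 193 193 192 193
248  73  69  71  86 101 106 105 106 106 106 105 105 106 107 114 121 123 124 123 124 131 159 187 194 194 194 194 193 193 193
249  73  70  72  88 103 105 106 106 106 106 105 105 106 111 118 122 124 123 123 124 132 160 186 194 193 194 194 194 194 193
```

The plate now spans v 214 to 238 with its edge at u ≈ 253, so the lip is at x ≈ 0.530 and still needs about 12 mm. I'll continue the pivot to a = −15°.

```bash
python3 - <<'E'
from p import *
plan(lev((.5333,-.0663),-15.0,2.0,.0240),-15.0,2.0,n=6)
E
```

```text
rows 6 slide [0.011, 0.062, 0.007] rot [-0.007, 0.004, -0.205] mid [0.562, -0.187, -0.005]
```

move_arm([
  {"slide": [0.005,0.07,0.004],"rotation": [-0.007,0,-0.205],"jaw": 10},
  {"slide": [0.005,0.07,0.004],"rotation": [-0.007,0,-0.205],"jaw": 10},
  {"slide": [0.005,0.07,0.004],"rotation": [-0.007,0,-0.205],"jaw": 10},
  {"slide": [0.005,0.07,0.004],"rotation": [-0.007,0,-0.205],"jaw": 10},
  {"slide": [0.005,0.07,0.004],"rotation": [-0.007,0,-0.205],"jaw": 10},
  {"slide": [0.005,0.07,0.004],"rotation": [-0.007,0,-0.205],"jaw": 10},
  {"slide": [0,0,0],"rotation": [0,0,0],"jaw": 10},
])

```text
clock: 19.27
ee_pos: [0.5675, -0.1863, -0.0046]
tcp_rot: [0.015, 0.609, 0.793, -0.011]
wrist_force: [-1.1, 0.8, 16.1]
grip_width: 0.0219
grip_force: 63.0
```

```bash
cat >> p.py <<'E'
def platev(im,cols=(245,246,247)):
    g=im.max(-1).astype(float)[:,list(cols)].mean(1); return [(v,round(g[v])) for v in range(208,256)]
E
python3 - <<'E'
from p import *
st(); print("tip",tipnow().round(4)); im,d,P=machine("t12"); print("tilt",tilt(P,d)); k=knob(im); print(onz("top",*k[0],.15).round(4),footest(im,P,d))
g=im.max(-1)
for v in range(208,252,1): print(v,' '.join('%3d'%x for x in g[v,240:264]))
E
```

```text
t 19.27 p [ 0.5675 -0.1863 -0.0046] a,th,roll [-14.9    2.17   0.08] F [-1.1  0.8 16.1] M [ 0.13  0.21 -0.72] w 0.0219 63.0 q [-0.49  0.52  1.67 -0.03  0.92 -0.73]
tip [0.507  0.0409 0.0204]
tilt (array([ 0.00304567, -0.02794789,  0.14216018]), 4521)
[0.5331 0.1396 0.15  ] (((523.5440063476562, 140.8878173828125), (195.66514587402344, 194.88262939453125), 84.77289581298828), 1712)
208 102  97  87  79  75  76  87 101 106 108 107 107 108 107 107 107 115 142 172 181 184 183 182 183
209  98  96  86  79  75  75  89 103 107 108 107 107 107 107 107 107 111 130 160 178 183 183 183 183
210  89  91  84  78  74  77  90 104 107 108 108 107 107 107 107 106 109 118 145 173 181 182 183 184
211  81  84  81  77  74  78  92 105 108 107 108 107 107 106 107 107 108 111 129 157 176 182 183 184
212  75  80  79  76  74  80  94 105 107 107 107 107 107 107 108 107 107 107 114 132 158 176 183 184
213  72  77  77  75  75  82  96 105 107 107 108 107 107 107 107 106 107 106 107 115 134 161 179 183
214  71  76  77  74  74  83  98 106 107 107 107 107 107 107 107 106 106 106 106 108 120 149 176 181
215  71  76  77 
[... 2983 characters left out ...]

245  70  82  99 105 107 106 106 105 106 106 106 105 109 115 122 124 125 124 125 132 159 186 195 193
246  72  85 100 107 106 107 107 106 107 105 106 107 112 119 123 124 124 125 124 132 159 187 195 194
247  72  87 102 107 107 107 107 106 106 106 106 109 114 121 124 125 124 124 124 132 160 187 194 195
248  73  89 103 106 106 107 106 106 106 106 107 112 118 123 124 124 124 125 124 131 159 187 195 195
249  74  90 103 107 106 106 106 106 106 106 108 115 121 123 124 124 124 124 123 131 158 186 194 195
250  76  91 104 107 107 107 106 106 105 107 111 118 122 123 124 123 124 123 124 135 163 188 194 194
251  78  94 105 106 106 107 106 106 106 108 114 120 123 122 122 122 122 122 127 148 176 191 193 194
```

All estimates now put the foot within about 2 mm of the pad's middle line. One small nudge more, then a gentle lowering about the ridge.

```bash
python3 - <<'E'
from p import *
q,r=plan(lev((.5333,-.0663),-15.8,2.2,.0240),-15.8,2.2,n=2)
q,r=plan(lev((.5333,-.0663),-15.8,7.2,.0250),-15.8,7.2,n=10,p0=q,R0=r)
q,r=plan(lev((.5333,-.0663),-15.8,9.0,.0275),-15.8,9.0,n=3,p0=q,R0=r)
E
```

```text
rows 2 slide [0.026, -0.004, 0.009] rot [0.004, -0.003, -0.091] mid [0.567, -0.185, -0.005]
rows 10 slide [-0.01, 0.0, -0.039] rot [-0.0, -0.1, -0.0] mid [0.567, -0.186, 0.002]
rows 3 slide [-0.015, 0.0, -0.07] rot [0.0, -0.12, -0.0] mid [0.568, -0.187, 0.011]
```

move_arm([
  {"slide": [0.005,0.03,0],"rotation": [0,0,-0.1],"jaw": 10},
  {"slide": [0.005,0.03,0],"rotation": [0,0,-0.1],"jaw": 10},
])

```text
clock: 19.58
ee_pos: [0.5691, -0.1858, -0.0046]
tcp_rot: [0.015, 0.603, 0.798, -0.011]
wrist_force: [-0.7, -0.2, 16.9]
grip_width: 0.0224
grip_force: 63.4
```

move_arm([
  {"slide": [-0.01,0,-0.039],"rotation": [0,-0.1,0],"jaw": 10},
  {"slide": [-0.01,0,-0.039],"rotation": [0,-0.1,0],"jaw": 10},
  {"slide": [-0.01,0,-0.039],"rotation": [0,-0.1,0],"jaw": 10},
  {"slide": [-0.01,0,-0.039],"rotation": [0,-0.1,0],"jaw": 10},
  {"slide": [-0.01,0,-0.039],"rotation": [0,-0.1,0],"jaw": 10},
  {"slide": [-0.01,0,-0.039],"rotation": [0,-0.1,0],"jaw": 10},
  {"slide": [-0.01,0,-0.039],"rotation": [0,-0.1,0],"jaw": 10},
  {"slide": [-0.01,0,-0.039],"rotation": [0,-0.1,0],"jaw": 10},
  {"slide": [-0.01,0,-0.039],"rotation": [0,-0.1,0],"jaw": 10},
  {"slide": [-0.01,0,-0.039],"rotation": [0,-0.1,0],"jaw": 10},
])

```text
clock: 20.82
ee_pos: [0.5697, -0.1878, 0.0051]
tcp_rot: [0.05, 0.601, 0.797, -0.037]
wrist_force: [5.5, -4.4, -1.6]
grip_width: 0.0225
grip_force: 61.0
```

```bash
python3 - <<'E'
from p import *
st(); print("tip",tipnow().round(4)); im,d,P=machine("t13"); print("tilt",tilt(P,d)); k=knob(im); print(onz("top",*k[0],.15).round(4),footest(im,P,d))
E
```

```text
t 20.82 p [ 0.5697 -0.1878  0.0051] a,th,roll [-1.589e+01  7.150e+00  1.000e-02] F [ 5.5 -4.4 -1.6] M [-0.22 -0.88 -0.79] w 0.0225 61.0 q [-0.44  0.49  1.7  -0.12  0.87 -0.64]
tip [0.505  0.0396 0.0096]
tilt (array([0.00571157, 0.00304105, 0.13922243]), 4367)
[0.5312 0.1339 0.15  ] (((522.3750610351562, 137.63775634765625), (195.48170471191406, 194.58192443847656), 83.9923324584961), 2809)
```

The machine is level (tilt 0.003), so the foot is down on the pad with an estimated offset of about 2 mm. Freeing the toe next: lower further, relax the sideways push, then withdraw along the bar axis.

```bash
python3 - <<'E'
from p import *
q,r=plan(lev((.5325,-.0663),-14.5,9.0,.0275),-14.5,9.0,n=4)
b=bdir(-14.5,9); q2,r2=plan(q-.075*b,-14.5,9,p0=q,R0=r,n=5)
q3,r3=plan(q2+[0,-.04,.05],-10,4,p0=q2,R0=r2,n=4)
E
```

```text
rows 4 slide [-0.001, -0.046, -0.067] rot [0.01, -0.093, 0.069] mid [0.565, -0.188, 0.011]
rows 5 slide [-0.5, 0.0, 0.0] rot [0.0, -0.0, 0.0] mid [0.575, -0.231, 0.02]
rows 4 slide [-0.374, -0.073, -0.373] rot [0.025, 0.25, 0.224] mid [0.583, -0.289, 0.063]
```

move_arm([
  {"slide": [0,-0.046,-0.067],"rotation": [0.01,-0.093,0.069],"jaw": 10},
  {"slide": [0,-0.046,-0.067],"rotation": [0.01,-0.093,0.069],"jaw": 10},
  {"slide": [0,-0.046,-0.067],"rotation": [0.01,-0.093,0.069],"jaw": 10},
  {"slide": [0,-0.046,-0.067],"rotation": [0.01,-0.093,0.069],"jaw": 10},
  {"slide": [0,0,0],"rotation": [0,0,0],"jaw": 10},
])

```text
clock: 21.5
ee_pos: [0.5629, -0.187, 0.0121]
tcp_rot: [0.06, 0.611, 0.788, -0.048]
wrist_force: [5.6, -1.5, -3.7]
grip_width: 0.0222
grip_force: 61.0
```

move_arm([
  {"slide": [-0.15,0,0],"rotation": [0,0,0],"jaw": 10},
  {"slide": [-0.15,0,0],"rotation": [0,0,0],"jaw": 10},
])

```text
clock: 21.75
ee_pos: [0.5611, -0.191, 0.0114]
tcp_rot: [0.055, 0.61, 0.789, -0.048]
wrist_force: [0.7, 19.5, 1.4]
grip_width: 0.0223
grip_force: 61.3
```

```bash
python3 - <<'E'
from p import *
st(); print("tip",tipnow().round(4)); im,d,P=machine("t14"); print("tilt",tilt(P,d)); k=knob(im); print(onz("top",*k[0],.15).round(4),footest(im,P,d))
E
```

```text
t 21.75 p [ 0.5611 -0.191   0.0114] a,th,roll [-14.55   8.33  -0.48] F [ 0.7 19.5  1.4] M [ 3.2  -0.02 -0.23] w 0.0223 61.3 q [-0.44  0.48  1.72 -0.15  0.87 -0.6 ]
tip [0.502  0.0379 0.011 ]
tilt (array([0.00465138, 0.0023024 , 0.13917749]), 4531)
[0.5312 0.1339 0.15  ] (((522.8778686523438, 137.97547912597656), (195.34124755859375, 195.03623962402344), 83.71732330322266), 2751)
```

Pulling back met about 19 N along +y. I'll let it settle and measure before going on.

move_arm([
  {"slide": [0,0,0],"rotation": [0,0,0],"jaw": 10},
])

```text
clock: 21.92
ee_pos: [0.561, -0.1911, 0.0115]
tcp_rot: [0.055, 0.61, 0.789, -0.048]
wrist_force: [-1.1, 13.0, 1.3]
grip_width: 0.0225
grip_force: 61.2
```

```bash
python3 - <<'E'
from p import *
st(); t=tipnow(); print("tip",t.round(4))
a,d=snap("side","s15"); b,db=snap("top","t15")
f=lambda x,k:cv2.convertScaleAbs(cv2.resize(x,None,fx=k,fy=k,interpolation=cv2.INTER_CUBIC),alpha=1.3)
o=np.vstack([f(a[195:255,240:400],5)[:300],f(b[195:255,235:395],5)[:300]]); cv2.imwrite("pics/z8.png",o[...,::-1]); print(o.shape)
P=cloud("top",db); p0=cloud("top",np.load("top0.npz")["d"])
for nm,Q,D in(("0",p0,np.load("top0.npz")["d"]),("now",P,db)):
    z=Q[...,2]; q=Q[(D>0)&(z>.008)&(z<.029)&(Q[...,0]>.45)&(Q[...,0]<.6)&(Q[...,1]>-.14)&(Q[...,1]<-.02)]; print("block",nm,cv2.minAreaRect((q[:,:2]*1000).astype(np.float32)))
E
```

```text
t 21.93 p [ 0.561  -0.1911  0.0115] a,th,roll [-14.59   8.37  -0.5 ] F [-1.1 13.   1.3] M [ 1.89 -0.06 -0.28] w 0.0225 61.2 q [-0.44  0.48  1.72 -0.16  0.87 -0.6 ]
tip [0.5018 0.0378 0.011 ]
(600, 800, 3)
block 0 ((524.6202392578125, -68.73721313476562), (45.87128829956055, 69.64915466308594), 82.51599884033203)
block now ((543.602294921875, -82.92251586914062), (21.503677368164062, 28.068920135498047), 81.2757568359375)
```

View pics/z8.png

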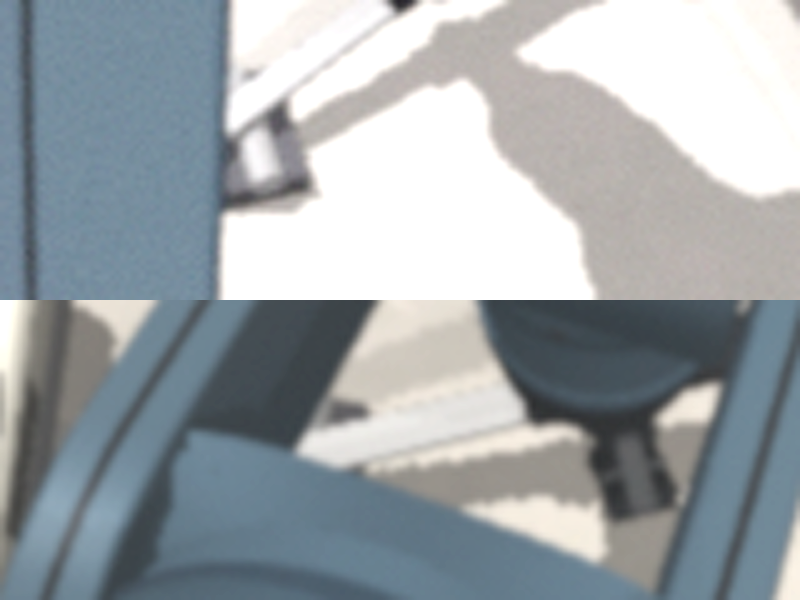

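The bar still crosses the block (side crop around (255,110)) at the planned angle, and the arm hides the pocket. A pinch between lip and ridge looks likely, so I'll tip the toe down more and watch the force.

move_arm([
  {"slide": [0.1,0,-0.09],"rotation": [0,-0.15,0],"jaw": 10},
  {"slide": [0,0,-0.09],"rotation": [0,-0.15,0],"jaw": 10},
  {"slide": [0,0,-0.09],"rotation": [0,-0.15,0],"jaw": 10},
  {"slide": [0,0,0],"rotation": [0,0,0],"jaw": 10},
])

```text
clock: 22.52
ee_pos: [0.5615, -0.1901, 0.02]
tcp_rot: [0.074, 0.608, 0.788, -0.061]
wrist_force: [0.2, 0.0, -5.9]
grip_width: 0.0224
grip_force: 60.1
```

```bash
python3 - <<'E'
from p import *
st(); print("tip",tipnow().round(4))
E
```

```text
t 22.52 p [ 0.5615 -0.1901  0.02  ] a,th,roll [-14.65  10.98  -0.41] F [ 0.2  0.  -5.9] M [0.14 0.06 0.01] w 0.0224 60.1 q [-0.41  0.46  1.74 -0.21  0.85 -0.54]
tip [0.502  0.0384 0.0088]
```

It's free now, with only the bar's weight on the wrist. Withdrawing.

move_arm([
  {"slide": [-0.2,0,0],"rotation": [0,0,0],"jaw": 10},
  {"slide": [-0.2,0,0],"rotation": [0,0,0],"jaw": 10},
])

```text
clock: 22.78
ee_pos: [0.565, -0.2023, 0.0224]
tcp_rot: [0.074, 0.608, 0.788, -0.061]
wrist_force: [-0.6, -0.5, -5.8]
grip_width: 0.0221
grip_force: 60.1
```

move_arm([
  {"slide": [-0.4,0,0],"rotation": [0,0,0],"jaw": 10},
  {"slide": [-0.5,0,0],"rotation": [0,0,0],"jaw": 10},
  {"slide": [-0.5,0,0],"rotation": [0,0,0],"jaw": 10},
  {"slide": [-0.5,0,0],"rotation": [0,0,0],"jaw": 10},
  {"slide": [0,0,-0.6],"rotation": [0,0,0],"jaw": 10},
  {"slide": [0,0,-0.6],"rotation": [0,0,0],"jaw": 10},
  {"slide": [0,0,0],"rotation": [0,0,0],"jaw": 10},
])

```text
clock: 23.65
ee_pos: [0.5791, -0.2491, 0.0713]
tcp_rot: [0.076, 0.608, 0.788, -0.061]
wrist_force: [-0.3, 0.6, -5.2]
grip_width: 0.0219
grip_force: 60.1
```

```bash
python3 - <<'E'
from p import *
st(); t=tipnow(); print("tip",t.round(4)); im,d=snap("top","t16"); P=cloud("top",d); print("tilt",tilt(P,d)); k=knob(im); print(onz("top",*k[0],.15).round(4),footest(im,P,d))
g=im.max(-1)
for v in range(212,250): print(v,' '.join('%3d'%x for x in g[v,238:264]))
# lay-down target: grip reading for bar flat at x .405, mid y -.195
a=2.5; G=np.array([.405,-.20,0])-.069*bdir(a,0)
tgt=lambda z:G+[0,0,z-H]
q,r=plan(tgt(.08),a,0); plan(tgt(.001),a,0,p0=q,R0=r)
E
```

```text
t 23.65 p [ 0.5791 -0.2491  0.0713] a,th,roll [-14.66  11.15  -0.18] F [-0.3  0.6 -5.2] M [ 0.13 -0.02 -0.03] w 0.0219 60.1 q [-0.49  0.44  1.61 -0.18  0.97 -0.66]
tip [ 0.5194 -0.0206  0.0593]
tilt (array([0.0046448 , 0.00323758, 0.1391694 ]), 4557)
[0.5312 0.1339 0.15  ] (((522.2418823242188, 137.75607299804688), (195.26296997070312, 194.49012756347656), 84.11565399169922), 2774)
212 153 121  86  77  84  86  77  73  74  85  94  97  96  96  96  96  96  95  95  95  96 100 119 148 166 172
213 149 117  80  68  77  80  76  73  76  86  93  96  97  96  96  95  95  96  95  95  95  97 108 135 162 174
214 145 112  77  63  69  77  74  73  77  87  95  97  96  96  96  95  95  95  95  95  95  96 103 122 150 172
215 142 109  75  61  68  74  75  73  79  91  95  96  96  96  96  95  95  95  95  96  97  99 103 111 132 162
216 136 105  74  65  68  75  74  72  80  92  96  96  96  95  96  96  96  96  98 101 102 102 104 107 119 153
217 125  95  68  64  69  74  73  73  81  94  96  97  96  97  96  97  98 101 103 103 104 104 106 106 112 139
218 115  86  65  61  67  72  73  74  83  93  96  96  98  97 100 102
[... 2859 characters left out ...]
6  70  71  83  98 102 103 101 101 101 103 105 106 111 117 121 124 123 122 123 123 130 158 178 159
246  84  76  70  73  86 101 105 105 105 104 104 104 104 106 113 120 123 123 123 123 123 122 130 155 170 145
247  83  74  69  73  88 102 106 105 106 105 104 105 104 108 114 121 122 124 123 122 123 122 128 149 156 131
248  82  72  69  75  90 103 106 105 105 105 104 105 106 110 117 122 122 123 123 123 122 122 131 145 141 120
249  79  72  69  78  93 103 106 105 104 105 105 105 107 113 120 122 122 123 123 122 123 126 141 152 134 114
rows 6 slide [0.032, -0.99, 0.129] rot [0.047, 0.368, 0.571] mid [0.461, -0.269, 0.054]
rows 3 slide [-0.0, -0.0, 0.878] rot [0.0, -0.0, -0.0] mid [0.402, -0.269, -0.007]
```

The plate is centred at v ≈ 232 and so is the pad (≈ 233), which puts the foot on the middle line. The machine is level and still. Now I'll lay the bar back where it was.

move_arm([
  {"slide": [0.024,-0.742,0.03],"rotation": [0.035,0.276,0.428],"jaw": 10},
  {"slide": [0.024,-0.742,0.03],"rotation": [0.035,0.276,0.428],"jaw": 10},
  {"slide": [0.024,-0.742,0.03],"rotation": [0.035,0.276,0.428],"jaw": 10},
  {"slide": [0.024,-0.742,0.03],"rotation": [0.035,0.276,0.428],"jaw": 10},
  {"slide": [0.024,-0.742,0.097],"rotation": [0.035,0.276,0.428],"jaw": 10},
  {"slide": [0.024,-0.742,0.097],"rotation": [0.035,0.276,0.428],"jaw": 10},
  {"slide": [0.024,-0.742,0.097],"rotation": [0.035,0.276,0.428],"jaw": 10},
  {"slide": [0.024,-0.742,0.097],"rotation": [0.035,0.276,0.428],"jaw": 10},
  {"slide": [0,0,0],"rotation": [0,0,0],"jaw": 10},
])

```text
clock: 24.82
ee_pos: [0.3984, -0.2662, 0.0521]
tcp_rot: [-0.003, 0.723, 0.69, -0.001]
wrist_force: [-1.0, -0.4, -5.8]
grip_width: 0.0224
grip_force: 60.2
```

```bash
python3 - <<'E'
from p import *
st(); print("tip",tipnow().round(4))
a=2.5; G=np.array([.405,-.20,0])-.069*bdir(a,0)
q,r=plan(G+[0,0,.015-H],a,0); plan(G+[0,0,.0005-H],a,0,p0=q,R0=r)
E
```

```text
t 24.82 p [ 0.3984 -0.2662  0.0521] a,th,roll [ 2.69 -0.17 -0.27] F [-1.  -0.4 -5.8] M [-0.18 -0.03  0.03] w 0.0224 60.2 q [-0.82  0.29  1.88 -0.    0.98 -0.77]
tip [ 0.4095 -0.0326  0.0867]
rows 3 slide [-0.03, 0.044, 0.789] rot [-0.018, -0.011, -0.013] mid [0.401, -0.268, 0.005]
rows 1 slide [-0.0, -0.0, 0.483] rot [0.0, -0.0, 0.0] mid [0.402, -0.269, -0.033]
```

move_arm([
  {"slide": [-0.03,0.044,0.789],"rotation": [-0.018,-0.011,-0.013],"jaw": 10},
  {"slide": [-0.03,0.044,0.789],"rotation": [-0.018,-0.011,-0.013],"jaw": 10},
  {"slide": [-0.03,0.044,0.789],"rotation": [-0.018,-0.011,-0.013],"jaw": 10},
  {"slide": [0,0,0.2],"rotation": [0,0,0],"jaw": 10},
  {"slide": [0,0,0.15],"rotation": [0,0,0],"jaw": 10},
  {"slide": [0,0,0.1],"rotation": [0,0,0],"jaw": 10},
  {"slide": [0,0,0],"rotation": [0,0,0],"jaw": 10},
])

```text
clock: 25.7
ee_pos: [0.4049, -0.2697, -0.0314]
tcp_rot: [0.002, 0.721, 0.693, 0.0]
wrist_force: [0.4, 0.9, -6.0]
grip_width: 0.0224
grip_force: 60.3
```

```bash
python3 - <<'E'
from p import *
st(); print("tip",tipnow().round(4))
E
```

```text
t 25.7 p [ 0.4049 -0.2697 -0.0314] a,th,roll [2.34 0.13 0.16] F [ 0.4  0.9 -6. ] M [-0.16 -0.02  0.03] w 0.0224 60.3 q [-0.82  0.42  1.95  0.    0.76 -0.78]
tip [ 0.4144 -0.0358  0.002 ]
```

Two millimetres to go. I'll touch down, release and rise.

move_arm([
  {"slide": [0,0,0.08],"rotation": [0,0,0],"jaw": 10},
  {"slide": [0,0,0],"rotation": [0,0,0],"jaw": 10},
  {"slide": [0,0,0],"rotation": [0,0,0],"jaw": 50},
  {"slide": [0,0,0],"rotation": [0,0,0],"jaw": 50},
  {"slide": [0,0,0],"rotation": [0,0,0],"jaw": 50},
  {"slide": [0,0,-0.3],"rotation": [0,0,0],"jaw": 50},
  {"slide": [0,0,-0.8],"rotation": [0,0,0],"jaw": 50},
  {"slide": [0,0,-0.8],"rotation": [0,0,0],"jaw": 50},
  {"slide": [0,0,-0.8],"rotation": [0,0,0],"jaw": 50},
  {"slide": [0,0,0],"rotation": [0,0,0],"jaw": 50},
])

```text
clock: 26.95
ee_pos: [0.4058, -0.2706, 0.049]
tcp_rot: [0.004, 0.721, 0.693, 0.0]
wrist_force: [0.0, -0.4, 0.2]
grip_width: 0.0499
grip_force: 0.0
```

```bash
python3 - <<'E'
from p import *
st(); im,d=snap("top","t17"); P=cloud("top",d); print("tilt",tilt(P,d),footest(im,P,d))
u,v=np.meshgrid(np.arange(560),np.arange(420))
q=P[(d>0)&(P[...,0]>.385)&(P[...,0]<.435)&(P[...,1]>-.22)&(P[...,1]<-.03)&(P[...,2]>.0025)&(P[...,2]<.04)]
for y in np.arange(-.22,-.03,.03):
    s=q[(q[:,1]>=y)&(q[:,1]<y+.03)]; print(round(y,2),len(s),np.median(s,0).round(4) if len(s) else"")
o=np.load("top0.npz")["im"]
for nm,(a,b,c,e) in dict(petri=(150,195,265,312),cover=(125,155,360,382),marker=(170,240,412,432)).items():
    r=cv2.phaseCorrelate(cv2.cvtColor(o,7)[a:b,c:e].astype(float),cv2.cvtColor(im,7)[a:b,c:e].astype(float)); print(nm,np.round(r[0],1),round(r[1],2))
E
```

```text
t 26.95 p [ 0.4058 -0.2706  0.049 ] a,th,roll [2.33 0.29 0.33] F [ 0.  -0.4  0.2] M [-0.    0.04 -0.01] w 0.0499 0.0 q [-0.82  0.3   1.88  0.    0.96 -0.78]
tilt (array([0.00662114, 0.00445731, 0.13929286]), 4666) (((522.7386474609375, 137.60018920898438), (195.24127197265625, 193.7857666015625), 83.95169830322266), 2774)
-0.22 134 [ 0.4086 -0.2046  0.0092]
-0.19 148 [ 0.4101 -0.1748  0.0089]
-0.16 132 [ 0.4114 -0.1461  0.0089]
-0.13 139 [ 0.4128 -0.1152  0.009 ]
-0.1 134 [ 0.4144 -0.0863  0.0084]
-0.07 130 [ 0.4157 -0.0552  0.005 ]
-0.04 15 [ 0.4136 -0.0384  0.0039]
petri [-0.1  0.5] 1.0
cover [0.1 0.1] 0.99
marker [-0.3 -0.1] 0.98
```

The bar lies flat (blade top 9 mm, toe top 5 mm), the machine is level and the bystanders haven't moved. Handing in.

```bash
python3 -c "
from cell import env
print(env.finish_job())"
```

```text
the job is handed in; nothing more can be done
None
```

The job is handed in, with no verdict returned: by my camera measurements the centrifuge's single foot stands within about 2 mm of the small pad's middle line, the machine is level, the bar lies flat clear of block and machine, and the bystanders have not moved.

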